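# Turn the crispbread over onto the board

### The job

Take the spatula from its blue rest and use it to turn the crispbread over: slip the blade under it, and with a turn of the wrist flip it across the joint onto the wooden board browned side up, then nudge it on with the blade until it lies flat and wholly on the board. Last, lay the spatula back on its rest as it was, handle in both saddles. Handle the bread gently and only with the spatula, let the blade only touch the sheet lightly, never pressing hard or jamming it into the rim, and leave everything else standing where it is.

Things in the scene. Friction and masses are not known exactly. Their poses are not given: they have to be found in the camera images.
- station: Fixed: dark steel baking sheet (200 x 200 mm, top 12 mm above the table) butted against a wooden board (200 x 200, top 20 mm), so the board's edge is an 8 mm step that stops things pushed along the sheet. Origin: on the table, middle of the joint. x: level, across the joint from sheet (x -200 to 0 mm) to board (0 to +200 mm); both y -100 to +100. The sheet's bright edge lines are markings only.
- crispbread: Loose hard round crispbread on the sheet, 110 mm across, 10 mm thick, 50 to 120 g, brittle. Pale side with dimples starts up, brown side down. Rim bevelled both sides (flat faces 92 mm across, rim 2 mm clear of the sheet), so a blade edge sliding on the sheet wedges under it once the step stops it; an edge held about 1 mm up jams. Origin: centre of the brown face; z points out of the pale side.
- spatula: Loose offset spatula, 170 g: square black handle 110 x 18 wide x 20 mm tall, bent neck, lower flat steel blade 80 x 76 x 1.8 mm on a stiff pivot. x: handle to blade; z up. Origin: 55 mm straight below the grip point. Handle x -65 to +45 mm, axis at z 55. Balances about x +20 mm. Held with 60 N it gives some 0.5 mm per N at the front edge, and turns in the fingers if pushed hard.
- spatula_grip (a point): Grip point on the spatula's handle, on its axis, 55 mm above the spatula's origin; the fingers close across the 18 mm width.
- spatula_pivot (a point): Pivot at the blade's rear edge (spatula x +85 mm, z 0, underside). The blade runs on 80 mm to its front edge at x +165. Each time it is bent up to 7 degrees up or down, so the front edge lies up to 10 mm above or below the spatula's z = 0. No reading tells this: feel for the sheet. The pivot gives only above 10 N; over 5 N on the sheet marks its coating.
- rest: Fixed blue ceramic rest: foot 130 x 90 mm, 6 mm thick, x -72 to +58 mm, with two saddles 16 mm long at x -50 and +35 (69 mm clear between them for the fingers): seats 57 mm above the table, cheeks 12 mm higher, 34 mm apart. Origin on the table. The spatula's handle lies in both saddles, x along the rest's x, its origin 12 mm straight above the rest's; the blade hangs free in front.
- rest_grip (a point): Where the spatula's grip point lies when it is on its rest: 67 mm above the rest's origin.
- spice_jar: Bystander: amber jar with red cap, 68 mm across, 130 mm tall. Origin: centre of its underside.
- olive_jar: Bystander: green jar with steel cap, 72 mm across, 120 mm tall. Origin: centre of its underside.
- deli_tub: Bystander: open white tub, 90 mm across, 85 mm tall. Origin: centre of its underside.
- ramekin: Bystander: white bowl, 76 mm across, 40 mm tall. Origin: centre of its underside.
- oil_bottle: Bystander: green bottle, 60 mm across, 190 mm tall. Origin: centre of its underside.
- brush: Bystander: lying pastry brush, 200 mm long. Origin: its middle, underside.
- stack_plate: Bystander: white plate 150 mm across with three more crispbreads stacked on it, 40 mm tall. Origin: centre of its underside.
Things that resemble listed ones, but are neither listed nor needed, are in the scene too. What is meant by the crispbread is not grey, red or turquoise, and is the smaller of those in its own colour.

How it is judged (in metres and radians):
On the way, in this order (a step that is already met when the one before it is completed fails the run):
1. the spatula is lifted off its rest in the gripper (z of spatula_grip in the frame of rest above 0.095 m and contact force between the fingers and spatula above 1 N), for 0.1 s.
2. the spatula, held by the fingers, bears the crispbread up on edge (tilted by 30 to 115 degrees) (angle between crispbread's own z axis and vertical between 0.52 and 2 rad and contact force between spatula and crispbread above 0.05 N and contact force between the fingers and spatula above 1 N), for 0.05 s.
3. the crispbread has been flipped and lies flat, browned side up, its centre over the wooden board (angle between crispbread's own z axis and vertical above 3.04 rad and x of crispbread in the frame of station between 0.015 and 0.165 m and y of crispbread in the frame of station between -0.075 and 0.075 m and z of crispbread in the frame of station between 0.026 and 0.034 m and linear speed of crispbread below 0.03 m/s), for 0.2 s.
At the end, for the whole second after the job is handed in: The crispbread lies still and flat (6 deg), browned side up on the wooden board, centre 50 to 165 mm past the joint and within 75 mm of the middle line; the spatula lies still on its rest: grip point within 30 mm of its place, level within 7 deg, in line within 15 deg, blade in front (angle between crispbread's own z axis and vertical above 3.04 rad and x of crispbread in the frame of station between 0.05 and 0.165 m and y of crispbread in the frame of station between -0.075 and 0.075 m and z of crispbread in the frame of station between 0.026 and 0.034 m and linear speed of each of crispbread, spatula below 0.03 m/s and horizontal distance between spatula_grip and rest_grip below 0.03 m and z of spatula_grip in the frame of rest between 0.06 and 0.074 m and angle between spatula's own z axis and vertical below 0.12 rad and angle between the x axis of spatula and the x axis of rest, either way round below 0.26 rad and x of spatula_pivot in the frame of rest above 0.05 m); the robot touches nothing.
It fails at once if the crispbread is touched by the fingers or the arm (contact force between any of the fingers, the arm and crispbread above 0.3 N).
It fails at once if the crispbread is pushed with the spatula with more than 12 N (it cracks) (contact force between spatula and crispbread above 12 N).
It fails at once if the spatula is pressed on the baking sheet or board with more than 5 N (contact force between spatula and station above 5 N).
It fails at once if a bystander is moved by more than 30 mm (distance of any of spice_jar, olive_jar, deli_tub, ramekin, oil_bottle, brush, stack_plate from where it was at the start of the episode above 0.03 m).
It also fails if it takes over 72 s, if anything falls off the work surface, if the arm or the gripper's body presses on something with over 40 N, if the wrist force passes 120 N, or if a joint passes its speed limit or range.

### The arm

A 6-joint arm with a two-finger parallel gripper is mounted at the origin on the work surface. World frame = base frame: x ahead of the robot, y to its left, z up, the work surface at z = 0. Lengths are in mm, angles in rad, forces in N, time in s.
With the tool pointing down it reaches from about 275 to 750 mm from the base axis. Payload 10.2 kg.
Tool frame: the origin (TCP) lies at the very end of the fingers, on their centre line; the grasp point (between the pads) lies 19 mm behind it; x points along the fingers, y is the direction in which the jaws open and shut, and the axes are right-handed (so a half turn about x gives the same grasp; the last joint's range is limited). The gripper opens to 85 mm and grips with 20 to 120 N. Pads are 22 mm wide; open, the fingers measure 114 mm over their backs; the gripper's body (76 mm by 85 mm) begins 54 mm behind the grasp point. The pads swing forward as they close: fully open they stand 13 mm farther back than shut.
Start: joints at [1.099, 0.313, 1.498, -0, 1.331, -0.223], TCP at [129.289, 508.837, 201.694] pointing down, gripper open.
Joint ranges: [-2.94, 2.94], [-0.97, 2.17], [0.19, 2.56], [-1.23, 4.37], [0.02, 3.11], [-2.88, 2.88]. Speed limits (rad/s): [2.39, 2.39, 3.01, 3.14, 3.14, 3.14].

### API

Orientations are given as a unit quaternion [w, x, y, z].
In Python, from rig import ctrl, viewer, order gives the robot as it stands. The module is installed in compiled form; this text tells all that it offers.
- The arm moves only by the tool carry_out, never from a script. Its argument "deltas" is a list of rows, each a list of 7 numbers: the gripper command: -1 is fully open, 1 is shut, values between are in proportion, then the shift along the tool's x, y, z in mm, then the turn, a rotation vector about the tool's x, y, z in degrees. A call has exactly 5 rows; each row is the pose to reach, as a shift and turn from the pose commanded when the call began, along the tool's axes at that moment; what a row does not reach only later rows make up. A row lasts 1/8 s, in which the tool goes at most 62.5 mm and 10.7 degrees, less where a joint would pass 70% of its speed; a pose out of reach is approached as far as the arm can. A call with a gripper value outside its range is refused whole. The fingers move at their own pace and stop on an object; "newtons" is the grip in N (left out, the last holds). Time passes only in rows, so rows that repeat a pose let the fingers close, or fill a call up. It gives the time, the measured TCP pose, the force and the opening at its end, in the units of the state.
- ctrl.sense(): the state, without advancing time (a new reading comes with each control period).
- viewer.capture(name): name is "scene" or "top" or "wrist"; returns the picture (384x512x3 uint8, red, green, blue); there is no depth.
- viewer.calibration(name): a dict with "fx", "fy", "cx", "cy" (pixels), "xyz" and "attitude" of the camera in the world; the wrist camera has in their place "T_tool_cam" (4x4, takes a point from camera to tool coordinates, whose origin is the TCP and whose axes are the tool frame's). Camera axes: x right, y down, z forward; pixel columns grow to the right and rows downward; lengths in mm; the calibration is good to about 2 mm. A picture is of the moment at which its call begins: read the wrist's pose just before it. calibration takes no time and is no camera call.
- order.finish_job(): hands the job in, once; it reports no verdict.
The state is a dict: "time_s": time; "joints": joint angles; "dq": joint speeds; "tau": joint torques, N m; "eef_pos": TCP position; "ee_rot": TCP orientation; "force": force on the tool from outside, world axes, zero at the start; "wrist_torque": the same for the moment, N m; "grip_width": opening from 0.0 (shut) to 1.0 (fully open).
Only numpy, scipy, OpenCV 4.12 (cv2) and the standard library are available. Lean on these libraries where they do the work, as an engineer would, in place of code of your own. Each camera call takes 0.05 s, during which the arm holds its last target. There are 200 camera calls.

## Working session

There is one attempt and no reset: what is moved stays moved. The work goes in short steps, Python scripts to look and compute and a tool call to move; the robot and the scene stay as the last step left them, time stands still between calls to the robot, and variables do not carry over. Pictures are saved under pics/ and viewed, about 8 in all and at most 12, crops included, and the job is handed in when it is done.

Besides the shell and the picture viewer there is one more tool, called by a JSON object that holds its "api" and its "payload". carry_out: Moves the arm, as the interface text tells. Its arguments: {"type":"object","properties":{"deltas":{"type":"array"},"newtons":{"type":"number"}},"required":["deltas"]}

```bash
mkdir -p pics
python3 - <<'E'
from rig import ctrl, viewer
import cv2, numpy as np
np.set_printoptions(precision=4,suppress=True)
print(ctrl.sense())
for n in("scene","top"):
    im=viewer.capture(n); cv2.imwrite(f"pics/{n}0.png",im[:,:,::-1]); print(n,viewer.calibration(n))
print(viewer.calibration("wrist"))
E
```

```text
{'time_s': 0.0, 'joints': array([ 1.0986,  0.3135,  1.4984,  0.    ,  1.331 , -0.2234]), 'dq': array([ 0.0006, -0.0012,  0.0009,  0.0007, -0.0022, -0.0005]), 'tau': array([  0.0001, -41.2276, -25.9732,  -0.0002,   0.0043,   0.    ]), 'eef_pos': array([129.1453, 508.571 , 201.1205]), 'ee_rot': array([ 0.7015,  0.0873,  0.7018, -0.0882]), 'force': array([ 0.0866, -0.2032,  0.6413]), 'wrist_torque': array([ 0.0005, -0.0255, -0.059 ]), 'grip_width': 1.000626987456933}
scene {'fx': 357.6026690738203, 'fy': 357.6026690738203, 'cx': 255.4760907386731, 'cy': 192.86611860830945, 'xyz': array([1299.5365,  237.0737, 1008.5763]), 'attitude': array([-0.2077,  0.563 ,  0.7551, -0.264 ])}
top {'fx': 404.5223090072496, 'fy': 404.5223090072496, 'cx': 252.16457198619275, 'cy': 193.12930514707156, 'xyz': array([ 395.0494,   21.3595, 1184.8052]), 'attitude': array([ 0.0597, -0.7027,  0.7071, -0.0511])}
{'fx': 329.67951648052866, 'fy': 329.67951648052866, 'cx': 253.8922448349818, 'cy': 193.52294083603104, 'T_tool_cam': array([[   0.0002,   -0.3088,    0.9511, -172.5352],
       [   1.    ,   -0.0006,   -0.0004,   -0.3679],
       [   0.0007,    0.9511,    0.3088,  -80.1722],
       [   0.    ,    0.    ,    0.    ,    1.    ]])}
```

View pics/top0.png

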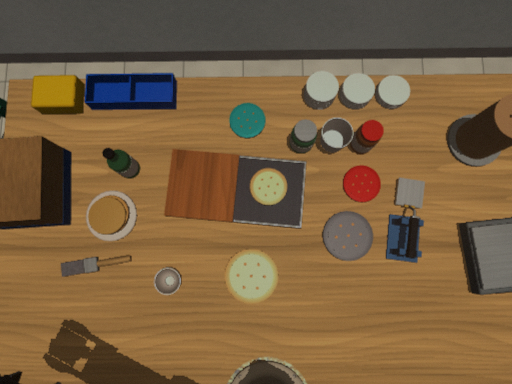

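View pics/scene0.png

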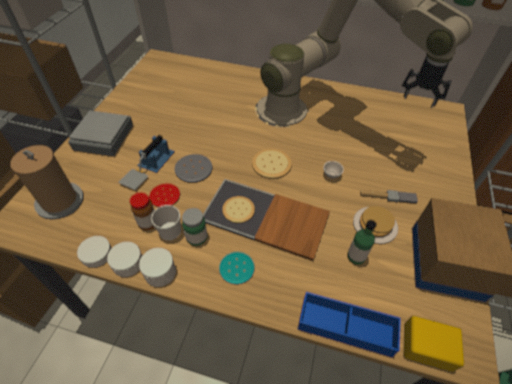

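Top view: sheet about (235–305, 155–227), board to its left, and the small pale-yellow crispbread at (268,187). The blue rest is at (404,238) with the blade towards the top at (410,193). In the scene view the rest is at (155,152).

```bash
cat > h.py <<'E'
import numpy as np, cv2
from scipy.spatial.transform import Rotation as Ro
from rig import ctrl, viewer
np.set_printoptions(precision=2,suppress=True)
def R(q): return Ro.from_quat(np.r_[q[1:],q[0]]).as_matrix()
def cam(n):
    c=viewer.calibration(n)
    if n=="wrist":
        s=ctrl.sense(); T=np.eye(4);T[:3,:3]=R(s["ee_rot"]);T[:3,3]=s["eef_pos"];T=T@c["T_tool_cam"]
        return c,T[:3,:3],T[:3,3]
    return c,R(c["attitude"]),np.array(c["xyz"])
def ray(C,uv,z):
    c,Rc,p=C; d=Rc@np.array([(uv[0]-c["cx"])/c["fx"],(uv[1]-c["cy"])/c["fy"],1]); return p+d*(z-p[2])/d[2]
def proj(C,P):
    c,Rc,p=C; q=Rc.T@(np.array(P)-p); return np.array([c["fx"]*q[0]/q[2]+c["cx"],c["fy"]*q[1]/q[2]+c["cy"]])
E
cat > m.py <<'E'
from h import *
im=cv2.imread("pics/top0.png"); C=cam("top"); s=ctrl.sense()
print("tool axes (cols)\n",R(s["ee_rot"]))
hsv=cv2.cvtColor(im,cv2.COLOR_BGR2HSV)
def big(m,box):
    k=np.zeros_like(m);x0,y0,x1,y1=box;k[y0:y1,x0:x1]=m[y0:y1,x0:x1]
    cs,_=cv2.findContours(k,cv2.RETR_EXTERNAL,cv2.CHAIN_APPROX_NONE);return max(cs,key=cv2.contourArea)
def rect(c,z):
    P=np.array([ray(C,p[0],z)[:2] for p in c],np.float32);return cv2.minAreaRect(P)
dark=((hsv[...,2]<75)&(hsv[...,1]<90)).astype(np.uint8)*255
c=big(dark,(225,145,315,235)); print("sheet",rect(c,12))
for p in ((193,165),(215,190),(185,200),(150,180),(268,175),(404,250),(410,193),(290,170)): print(p,hsv[p[1],p[0]],end=" ")
b=cv2.inRange(hsv,(20,60,140),(40,255,255)); c=big(b,(245,163,292,212)); print("\nbread",[ (ray(C,e,22)) for e in [cv2.fitEllipse(c)[0]]],rect(c,22))
bl=cv2.inRange(hsv,(100,90,20),(125,255,255)); c=big(bl,(380,205,435,270)); print("rest",rect(c,6))
gr=((hsv[...,1]<50)&(hsv[...,2]>90)).astype(np.uint8)*255; c=big(gr,(390,170,432,212)); print("blade",rect(c,15))
cv2.imwrite("pics/crop1.png",np.hstack([cv2.resize(im[140:240,160:310],None,fx=3,fy=3,interpolation=cv2.INTER_CUBIC),cv2.resize(im[170:270,380:440],None,fx=3,fy=3,interpolation=cv2.INTER_CUBIC)]))
E
python3 m.py
```

```text
tool axes (cols)
 [[-0.    0.25  0.97]
 [-0.    0.97 -0.25]
 [-1.   -0.   -0.  ]]
sheet ((587.384521484375, -12.699996948242188), (191.50233459472656, 184.63092041015625), 84.4168472290039)
(193, 165) [ 12 182 122] (215, 190) [ 12 184 132] (185, 200) [ 12 182 130] (150, 180) [ 16 147 149] (268, 175) [ 33  84 174] (404, 250) [105 108  97] (410, 193) [ 20  29 133] (290, 170) [ 8 45 62] 
bread [array([595.75, -12.55,  22.  ])] ((596.06884765625, -11.914268493652344), (98.80376434326172, 97.7529525756836), 33.02980041503906)
rest ((448.31439208984375, -398.34649658203125), (85.08477783203125, 124.47321319580078), 82.1676025390625)
blade ((578.5245361328125, -423.9421691894531), (73.64904022216797, 78.00819396972656), 80.39921569824219)
```

View pics/crop1.png

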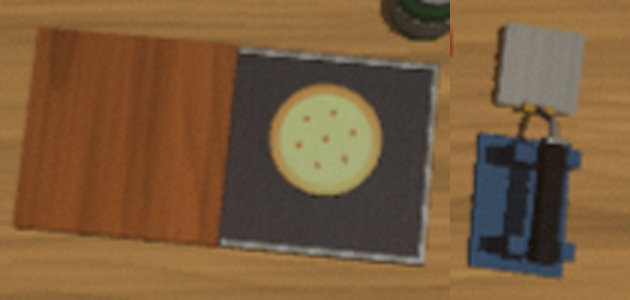

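Run:
```python
from h import *
C=cam("top")
n=[(239,155),(233.3,220.7),(306,162.3),(301.3,227.7)]
S=[ray(C,p,12)[:2] for p in n]; print("sheet jt,jb,rt,rb",*S)
B=[ray(C,p,20)[:2] for p in [(172.7,149.7),(164.7,215.3),(239,155),(233.3,220.7)]]; print("board",*B)
xa=(B[0]+B[1]-S[2]-S[3])/2; print("len",np.linalg.norm(xa),"mid",(B[0]+B[1]+S[2]+S[3])/4,"ang",np.degrees(np.arctan2(xa[1],xa[0])))
H=[ray(C,p,77)[:2] for p in [(414,216.7),(411.7,258.3)]]; print("handle ends",*H,np.linalg.norm(H[0]-H[1]),"ang",np.degrees(np.arctan2(*(H[0]-H[1])[::-1])))
bc=[ray(C,(380+(u-450)/3,170+v/3),14)[:2] for u,v in [(505,25),(583,35),(575,113),(500,105)]]; print("blade",np.mean(bc,0))
hc=(H[0]+H[1])/2; d=np.mean(bc,0)-hc; print("blade-handle",np.linalg.norm(d),np.degrees(np.arctan2(d[1],d[0])))
from math import *
a=atan2(*(H[0]-H[1])[::-1]); print("grip est",H[1]+65*np.array([cos(a),sin(a)]), np.mean(bc,0)-125*np.array([cos(a),sin(a)]))
# scene check
D=cam("scene"); print("grip in scene px",proj(D,[*(H[1]+65*np.array([cos(a),sin(a)])),67]))
```

```text
sheet jt,jb,rt,rb [695.91  73.79] [499.84  90.41] [ 671.96 -125.03] [ 478.3  -106.41]
board [711.74 270.66] [516.08 288.92] [693.86  73.44] [499.12  89.94]
len 397.40709727156485 mid [594.52  82.04] ang 84.40044009337961
handle ends [ 501.81 -407.69] [ 389.61 -393.96] 113.03915934795508 ang -6.977843334408105
blade [ 576.96 -425.84]
blade-handle 133.6191866903525 -10.793245921678752
grip est [ 454.13 -401.85] [ 452.89 -410.66]
grip in scene px [151.64 146.45]
```

```bash
cat >> h.py <<'E'
import json,sys
from math import *
O=np.array([596.,82.,0]); YAW=84.7   # station
TILT=35.
def cmd(new=None):
    if new is not None: np.save("cmd.npy",new)
    return np.load("cmd.npy")           # 4x4 commanded tool pose
def rz(a): return Ro.from_euler('z',a,degrees=True).as_matrix()
def tool(yaw,pitch,grip,tilt=None):
    "tool pose for spatula at world yaw, nose-down pitch (deg), grip point world"
    t=radians(TILT if tilt is None else tilt); s,c=sin(t),cos(t)
    M=np.array([[s,0,-c],[0,-1,0],[-c,0,-s]]).T
    T=np.eye(4); T[:3,:3]=rz(yaw)@Ro.from_euler('y',pitch,degrees=True).as_matrix()@M
    T[:3,3]=np.array(grip)+19*T[:3,0]; return T
def st(x,y,z): return O+rz(YAW)@np.array([x,y,z])
def sgrip(pitch,tip,y=0,b=0):
    "grip world so that blade tip (bent by b nose-down) is at station (x,z)"
    p=radians(pitch); v=np.array([-85-80*cos(radians(b)),55+80*sin(radians(b))]) # tip->grip at pitch 0
    return st(tip[0]+v[0]*cos(p)+v[1]*sin(p), y, tip[1]-v[0]*sin(p)+v[1]*cos(p))
def row(T,g,base=None):
    b=cmd() if base is None else base; D=np.linalg.inv(b)@T
    return [g]+[round(float(v),1) for v in D[:3,3]]+[round(float(v),1) for v in Ro.from_matrix(D[:3,:3]).as_rotvec(degrees=True)]
def apply(r,base=None):
    b=cmd() if base is None else base; D=np.eye(4);D[:3,3]=r[1:4];D[:3,:3]=Ro.from_rotvec(r[4:],degrees=True).as_matrix();return b@D
def calls(Ts,g,save=True):
    "Ts: list of poses, chunked in 5 rows per call"
    b=cmd()
    for i in range(0,len(Ts),5):
        ch=[row(T,g,b) for T in Ts[i:i+5]]; ch+= [ch[-1]]*(5-len(ch)); print(json.dumps(ch)); b=apply(ch[-1],b)
    if save: cmd(b)
def err():
    s=ctrl.sense(); print("t",s["time_s"],"pos",s["eef_pos"],"dpos",s["eef_pos"]-cmd()[:3,3],"drot",np.degrees(Ro.from_matrix(cmd()[:3,:3].T@R(s["ee_rot"])).magnitude()),"F",s["force"],"w",s["grip_width"],"j",s["joints"])
E
python3 - <<'E'
from h import *
s=ctrl.sense();T=np.eye(4);T[:3,:3]=R(s["ee_rot"]);T[:3,3]=[129.289,508.837,201.694];cmd(T)
C=cam("top"); print("bottle",ray(C,(131,172),0),ray(C,(112,155),190))
def spat(pitch,dx=0):
    p=radians(pitch); v=(-200,50); x=v[0]*cos(p)+v[1]*sin(p)-5+dx; z=-v[0]*sin(p)+v[1]*cos(p)+17; return st(x,0,z)
up=T.copy(); up[2,3]+=150; print(row(up,-1)); 
E1=tool(YAW,95,spat(95,20)); print(E1[:3,3]); print(row(E1,-1,up))
E
```

```text
bottle [649.31 398.68   0.  ] [653.   388.44 190.  ]
[-1, -150.0, -0.2, -0.0, -0.0, -0.0, -0.0]
[602.08 147.51 202.38]
[-1, 149.4, -233.6, 547.2, 73.0, -49.3, -42.1]
```

Run:
```python
from h import *
T=cmd(); up=T.copy(); up[2,3]+=150
def spat(pitch,dx=0):
    p=radians(pitch); v=(-200,50); return st(v[0]*cos(p)+v[1]*sin(p)-5+dx,0,-v[0]*sin(p)+v[1]*cos(p)+17)
E1=tool(YAW,95,spat(95,20))
from scipy.spatial.transform import Slerp
sl=Slerp([0,1],Ro.from_matrix([up[:3,:3],E1[:3,:3]]))
seq=[up]*3
for k in range(1,13):
    f=k/12; P=np.eye(4);P[:3,:3]=sl(f).as_matrix();P[:3,3]=up[:3,3]+f*(E1[:3,3]-up[:3,3]); P[2,3]+=60*sin(pi*f); seq.append(P)
calls(seq,-1)
```

```text
[[-1, -150.0, -0.2, -0.0, -0.0, -0.0, -0.0], [-1, -150.0, -0.2, -0.0, -0.0, -0.0, -0.0], [-1, -150.0, -0.2, -0.0, -0.0, -0.0, -0.0], [-1, -153.1, -19.6, 45.6, 6.1, -4.1, -3.5], [-1, -155.1, -39.1, 91.2, 12.2, -8.2, -7.0]]
[[-1, 8.5, -9.0, 48.0, 6.1, -4.1, -3.5], [-1, 19.9, -17.6, 95.6, 12.1, -8.2, -7.0], [-1, 34.7, -25.8, 142.6, 18.2, -12.3, -10.5], [-1, 53.4, -33.6, 189.0, 24.3, -16.4, -14.0], [-1, 76.2, -41.0, 234.8, 30.4, -20.6, -17.5]]
[[-1, 37.8, 23.7, 28.5, 6.1, -4.1, -3.6], [-1, 78.4, 48.1, 55.0, 12.2, -8.2, -7.1], [-1, 121.3, 73.0, 79.8, 18.2, -12.3, -10.6], [-1, 165.8, 98.4, 103.4, 24.3, -16.4, -14.1], [-1, 211.2, 123.9, 126.4, 30.4, -20.5, -17.6]]
```

{"api": "carry_out", "payload": {"deltas": [[-1, -150.0, -0.2, 0, 0, 0, 0], [-1, -150.0, -0.2, 0, 0, 0, 0], [-1, -150.0, -0.2, 0, 0, 0, 0], [-1, -153.1, -19.6, 45.6, 6.1, -4.1, -3.5], [-1, -155.1, -39.1, 91.2, 12.2, -8.2, -7.0]]}}

```text
time_s: 0.72
eef_pos: [208.8, 447.6, 357.1]
ee_rot: [0.73, 0.113, 0.639, -0.212]
force: [0.2, -0.1, -0.9]
grip_width: 1.003
```

{"api": "carry_out", "payload": {"deltas": [[-1, 8.5, -9.0, 48.0, 6.1, -4.1, -3.5], [-1, 19.9, -17.6, 95.6, 12.1, -8.2, -7.0], [-1, 34.7, -25.8, 142.6, 18.2, -12.3, -10.5], [-1, 53.4, -33.6, 189.0, 24.3, -16.4, -14.0], [-1, 76.2, -41.0, 234.8, 30.4, -20.6, -17.5]]}}

```text
time_s: 1.35
eef_pos: [406.1, 297.0, 322.2]
ee_rot: [0.736, 0.162, 0.433, -0.494]
force: [0.3, 1.2, -0.1]
grip_width: 1.002
```

{"api": "carry_out", "payload": {"deltas": [[-1, 37.8, 23.7, 28.5, 6.1, -4.1, -3.6], [-1, 78.4, 48.1, 55.0, 12.2, -8.2, -7.1], [-1, 121.3, 73.0, 79.8, 18.2, -12.3, -10.6], [-1, 165.8, 98.4, 103.4, 24.3, -16.4, -14.1], [-1, 211.2, 123.9, 126.4, 30.4, -20.5, -17.6]]}}

```text
time_s: 1.98
eef_pos: [603.0, 146.6, 201.1]
ee_rot: [-0.65, -0.192, -0.173, 0.715]
force: [-0.4, 1.0, 0.7]
grip_width: 0.997
```

```bash
python3 -c "
from h import *
err()"
```

```text
t 1.975 pos [603.02 146.57 201.14] dpos [ 0.92 -0.94 -1.22] drot 0.21912149510761483 F [-0.38  0.99  0.72] w 0.9966442650044656 j [ 0.4   0.92  0.86 -0.92  1.87  0.45]
```

```bash
cat >> h.py <<'E'
from scipy.spatial.transform import Slerp
def interp(A,B,n,hump=0):
    sl=Slerp([0,1],Ro.from_matrix([A[:3,:3],B[:3,:3]])); out=[]
    for k in range(1,n+1):
        f=k/n; P=np.eye(4);P[:3,:3]=sl(f).as_matrix();P[:3,3]=A[:3,3]+f*(B[:3,3]-A[:3,3]);P[2,3]+=hump*sin(pi*f);out.append(P)
    return out
E
python3 - <<'E'
from h import *
A=tool(YAW,0,sgrip(0,(-150,112))); B=tool(-8,0,[453,-405,187])
calls(interp(cmd(),A,10,60)+interp(A,B,10,60),-1)
print(B[:3,3])
E
```

```text
[[-1, 25.3, -0.0, 30.1, -0.0, 9.5, 0.0], [-1, 51.5, -0.0, 58.7, -0.0, 19.0, 0.0], [-1, 79.5, -0.0, 84.3, -0.0, 28.5, 0.0], [-1, 109.8, -0.0, 105.8, -0.0, 38.0, 0.0], [-1, 142.9, 0.0, 122.4, -0.0, 47.5, 0.0]]
[[-1, 15.8, 0.0, 34.4, -0.0, 9.5, 0.0], [-1, 37.1, 0.0, 67.5, -0.0, 19.0, 0.0], [-1, 63.0, 0.0, 99.7, -0.0, 28.5, 0.0], [-1, 92.3, 0.0, 131.1, -0.0, 38.0, 0.0], [-1, 123.4, 0.0, 162.1, -0.0, 47.5, 0.0]]
[[-1, -28.0, -8.6, 4.2, 7.6, -0.0, 5.3], [-1, -54.5, -17.3, 9.3, 15.2, -0.0, 10.6], [-1, -78.1, -25.9, 16.5, 22.8, -0.0, 16.0], [-1, -97.9, -34.6, 26.4, 30.4, -0.0, 21.3], [-1, -113.1, -43.2, 39.5, 38.0, -0.0, 26.6]]
[[-1, -10.6, 8.1, 16.7, 7.5, 0.0, 5.3], [-1, -16.5, 16.2, 36.6, 15.1, 0.0, 10.6], [-1, -18.6, 24.4, 59.1, 22.7, 0.0, 15.9], [-1, -17.8, 32.5, 83.7, 30.3, 0.0, 21.3], [-1, -15.5, 40.6, 109.3, 37.9, 0.0, 26.6]]
[ 463.79 -406.52  171.44]
```

{"api": "carry_out", "payload": {"deltas": [[-1, 25.3, 0, 30.1, 0, 9.5, 0], [-1, 51.5, 0, 58.7, 0, 19.0, 0], [-1, 79.5, 0, 84.3, 0, 28.5, 0], [-1, 109.8, 0, 105.8, 0, 38.0, 0], [-1, 142.9, 0, 122.4, 0, 47.5, 0]]}}

```text
time_s: 2.6
eef_pos: [585.0, -37.6, 237.5]
ee_rot: [-0.525, -0.465, -0.423, 0.574]
force: [0.5, -0.4, 0.5]
grip_width: 1.0
```

{"api": "carry_out", "payload": {"deltas": [[-1, 15.8, 0, 34.4, 0, 9.5, 0], [-1, 37.1, 0, 67.5, 0, 19.0, 0], [-1, 63.0, 0, 99.7, 0, 28.5, 0], [-1, 92.3, 0, 131.1, 0, 38.0, 0], [-1, 123.4, 0, 162.1, 0, 47.5, 0]]}}

```text
time_s: 3.22
eef_pos: [567.7, -222.3, 150.9]
ee_rot: [0.31, 0.657, 0.598, -0.339]
force: [0.5, -1.3, -0.4]
grip_width: 1.0
```

{"api": "carry_out", "payload": {"deltas": [[-1, -28.0, -8.6, 4.2, 7.6, 0, 5.3], [-1, -54.5, -17.3, 9.3, 15.2, 0, 10.6], [-1, -78.1, -25.9, 16.5, 22.8, 0, 16.0], [-1, -97.9, -34.6, 26.4, 30.4, 0, 21.3], [-1, -113.1, -43.2, 39.5, 38.0, 0, 26.6]]}}

```text
time_s: 3.85
eef_pos: [515.3, -314.5, 221.1]
ee_rot: [0.15, 0.839, 0.289, -0.436]
force: [0.4, -0.7, 0.2]
grip_width: 1.002
```

{"api": "carry_out", "payload": {"deltas": [[-1, -10.6, 8.1, 16.7, 7.5, 0, 5.3], [-1, -16.5, 16.2, 36.6, 15.1, 0, 10.6], [-1, -18.6, 24.4, 59.1, 22.7, 0, 15.9], [-1, -17.8, 32.5, 83.7, 30.3, 0, 21.3], [-1, -15.5, 40.6, 109.3, 37.9, 0, 26.6]]}}

```text
time_s: 4.47
eef_pos: [463.1, -407.0, 170.1]
ee_rot: [-0.034, 0.885, -0.064, -0.46]
force: [1.2, 0.3, 1.4]
grip_width: 0.999
```

```bash
python3 -c "
from h import *
err()
im=viewer.capture('wrist');cv2.imwrite('pics/w1.png',im[:,:,::-1]);err()
C=cam('wrist');print('grip px',proj(C,[453,-405,67]),proj(C,[453-65*cos(.14),-405+65*sin(.14),77]),proj(C,[453+45*cos(.14),-405-45*sin(.14),77]),'blade front',proj(C,[453+165*cos(.14),-405-165*sin(.14),12]))"
```

```text
t 4.475 pos [ 463.11 -407.03  170.1 ] dpos [-0.7  -0.53 -1.33] drot 0.33008627219270736 F [1.2  0.29 1.39] w 0.9990337533601665 j [-1.15  0.32  1.72  0.69  0.87  0.18]
t 4.525 pos [ 461.96 -406.73  167.67] dpos [-1.85 -0.23 -3.76] drot 0.7245151443375973 F [ 0.39  0.15 -2.96] w 1.0029923392733686 j [-1.15  0.32  1.73  0.69  0.86  0.18]
grip px [253.5  262.52] [254.42 347.12] [252.84 208.72] blade front [252.06 122.08]
```

View pics/w1.png

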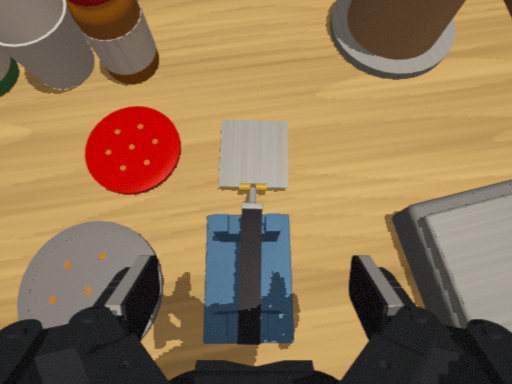

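Wrist view: handle from (248,340) to (252,205), blade front edge at (254,121), all within about 3 mm of my estimate. The rest is clear and the fingers straddle it.

```bash
python3 -c "
from h import *
err()
A=tool(-9.3,0,[455,-403.7,130]);B=tool(-9.3,0,[455,-403.7,67])
calls([A,A]+interp(A,B,3)+[B]*5,-1);err()"
```

```text
t 4.525 pos [ 461.96 -406.73  167.67] dpos [-1.85 -0.23 -3.76] drot 0.7245151443375973 F [ 0.39  0.15 -2.96] w 1.0029923392733686 j [-1.15  0.32  1.73  0.69  0.86  0.18]
[[-1, 47.7, -1.3, 31.2, 1.1, -0.0, 0.7], [-1, 47.7, -1.3, 31.2, 1.1, -0.0, 0.7], [-1, 64.9, -1.3, 43.3, 1.1, -0.0, 0.7], [-1, 82.1, -1.4, 55.3, 1.1, -0.0, 0.7], [-1, 99.3, -1.4, 67.4, 1.1, -0.0, 0.7]]
[[-1, 0.0, 0.0, -0.0, -0.0, 0.0, 0.0], [-1, 0.0, 0.0, -0.0, -0.0, 0.0, 0.0], [-1, 0.0, 0.0, -0.0, -0.0, 0.0, 0.0], [-1, 0.0, 0.0, -0.0, -0.0, 0.0, 0.0], [-1, 0.0, 0.0, -0.0, -0.0, 0.0, 0.0]]
t 4.525 pos [ 461.96 -406.73  167.67] dpos [ -3.76  -1.31 116.24] drot 0.6648308508666544 F [ 0.39  0.15 -2.96] w 1.0029923392733686 j [-1.15  0.32  1.73  0.69  0.86  0.18]
```

{"api": "carry_out", "payload": {"deltas": [[-1, 47.7, -1.3, 31.2, 1.1, 0, 0.7], [-1, 47.7, -1.3, 31.2, 1.1, 0, 0.7], [-1, 64.9, -1.3, 43.3, 1.1, 0, 0.7], [-1, 82.1, -1.4, 55.3, 1.1, 0, 0.7], [-1, 99.3, -1.4, 67.4, 1.1, 0, 0.7]], "newtons": 60}}

```text
time_s: 5.15
eef_pos: [466.8, -406.3, 52.7]
ee_rot: [-0.037, 0.885, -0.071, -0.459]
force: [-0.2, -0.6, -0.5]
grip_width: 0.996
```

{"api": "carry_out", "payload": {"deltas": [[-1, 0, 0, 0, 0, 0, 0], [-1, 0, 0, 0, 0, 0, 0], [-1, 0, 0, 0, 0, 0, 0], [-1, 0, 0, 0, 0, 0, 0], [-1, 0, 0, 0, 0, 0, 0]]}}

```text
time_s: 5.78
eef_pos: [465.8, -405.4, 51.0]
ee_rot: [-0.038, 0.884, -0.072, -0.46]
force: [0.3, -0.0, 0.4]
grip_width: 1.0
```

```bash
python3 -c "
from h import *
im=viewer.capture('wrist');cv2.imwrite('pics/w2.png',im[:,:,::-1]);err()"
```

```text
t 5.825 pos [ 465.8  -405.31   50.89] dpos [ 0.07  0.11 -0.53] drot 0.06213470701747677 F [0.24 0.06 0.27] w 1.001278723475689 j [-1.14  0.5   1.83  0.91  0.65 -0.1 ]
```

View pics/w2.png

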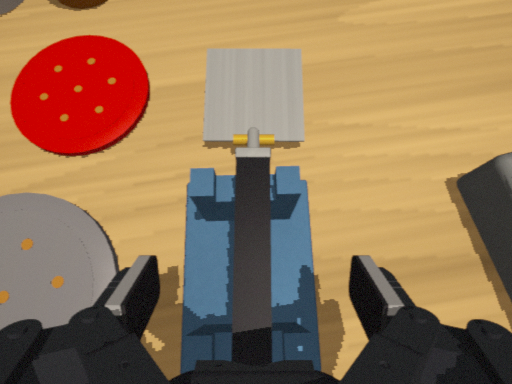

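Handle is centred between the jaws (axis at column 253, upright). Its front end is at row ~157, blade front edge at row ~48.

```bash
python3 -c "
from h import *
C=cam('wrist'); d=np.array([cos(radians(-9.3)),sin(radians(-9.3)),0]);g=np.array([455,-403.7,67.])
for x,z in ((45,10),(45,0),(85,-53),(165,-53),(27,2),(43,2)): print(x,z,proj(C,g+d*x+[0,0,z]), proj(C,g+d*(x+5)+[0,0,z])[1])
B=cmd();U=B.copy();U[2,3]+=60
calls([B]*5,1);calls(interp(B,U,4),1)"
```

```text
45 10 [253.42 157.9 ] 149.1991725248037
45 0 [253.47 164.99] 156.67834944990585
85 -53 [253.64 141.55] 135.4792838037219
165 -53 [253.6   52.24] 47.16737883320701
27 2 [253.47 194.95] 186.06732502768537
43 2 [253.46 167.02] 158.58243143338194
[[1, 0.0, -0.0, 0.0, -0.0, -0.0, 0.0], [1, 0.0, -0.0, 0.0, -0.0, -0.0, 0.0], [1, 0.0, -0.0, 0.0, -0.0, -0.0, 0.0], [1, 0.0, -0.0, 0.0, -0.0, -0.0, 0.0], [1, 0.0, -0.0, 0.0, -0.0, -0.0, 0.0]]
[[1, -12.3, -0.0, -8.6, -0.0, 0.0, -0.0], [1, -24.6, -0.0, -17.2, -0.0, 0.0, -0.0], [1, -36.9, -0.0, -25.8, -0.0, 0.0, -0.0], [1, -49.1, -0.0, -34.4, -0.0, 0.0, -0.0], [1, -49.1, -0.0, -34.4, -0.0, 0.0, -0.0]]
```

{"api": "carry_out", "payload": {"deltas": [[1, 0, 0, 0, 0, 0, 0], [1, 0, 0, 0, 0, 0, 0], [1, 0, 0, 0, 0, 0, 0], [1, 0, 0, 0, 0, 0, 0], [1, 0, 0, 0, 0, 0, 0]], "newtons": 60}}

```text
time_s: 6.45
eef_pos: [465.8, -405.3, 50.9]
ee_rot: [-0.038, 0.884, -0.072, -0.46]
force: [-2.4, 1.3, 2.5]
grip_width: 0.176
```

```bash
python3 -c "
from h import *
err()"
```

```text
t 6.45 pos [ 465.81 -405.34   50.87] dpos [  0.07   0.11 -60.51] drot 0.05816181704198435 F [-2.45  1.32  2.5 ] w 0.17615377526891884 j [-1.14  0.5   1.83  0.91  0.65 -0.1 ]
```

{"api": "carry_out", "payload": {"deltas": [[1, -12.3, 0, -8.6, 0, 0, 0], [1, -24.6, 0, -17.2, 0, 0, 0], [1, -36.9, 0, -25.8, 0, 0, 0], [1, -49.1, 0, -34.4, 0, 0, 0], [1, -49.1, 0, -34.4, 0, 0, 0]]}}

```text
time_s: 7.08
eef_pos: [465.9, -405.6, 111.2]
ee_rot: [-0.037, 0.884, -0.072, -0.46]
force: [0.2, 0.1, -1.6]
grip_width: 0.175
```

Run:
```python
from h import *
im=viewer.capture('wrist'); cv2.imwrite('pics/w3.png',im[:,:,::-1]); err()
C=cam('wrist')
g=cv2.cvtColor(im,cv2.COLOR_RGB2HSV); m=((g[...,1]<45)&(g[...,2]>100)).astype(np.uint8)*255
k=np.zeros_like(m);k[20:160,190:320]=m[20:160,190:320]
c=max(cv2.findContours(k,cv2.RETR_EXTERNAL,cv2.CHAIN_APPROX_NONE)[0],key=cv2.contourArea)
print(cv2.boundingRect(c)); a=k>0
fr=[np.argmax(a[:,x]) for x in range(215,295,6)]; print("front rows",fr)
print("widths",[(y,np.where(a[y])[0].min(),np.where(a[y])[0].max(),a[y].sum()) for y in range(55,142,8)])
T=np.eye(4);s=ctrl.sense();T[:3,:3]=R(s['ee_rot']);T[:3,3]=s['eef_pos']
# spatula frame from tool
t=radians(TILT);M=np.array([[sin(t),0,-cos(t)],[0,-1,0],[-cos(t),0,-sin(t)]]).T
Rs=T[:3,:3]@M.T; G=T[:3,3]-19*T[:3,0]
w=lambda x,y,z: proj(C,G+Rs@np.array([x,y,z]))
for b in (-7,-3,0,3,7):
    for x0 in (0,80):
        q=(85+x0*cos(radians(b)),-55+1.8-x0*sin(radians(b))); L,Rr=w(q[0],38,q[1]),w(q[0],-38,q[1]); print(b,x0,L,Rr,Rr[0]-L[0])
```

```text
t 7.125 pos [ 465.67 -405.23  110.32] dpos [-0.06  0.22 -1.06] drot 0.05692768225075004 F [-0.4   0.39 -1.31] w 0.18042087723713138 j [-1.14  0.4   1.79  0.78  0.74  0.06]
(204, 55, 100, 103)
front rows [np.int64(55), np.int64(55), np.int64(55), np.int64(55), np.int64(55), np.int64(56), np.int64(56), np.int64(56), np.int64(56), np.int64(56), np.int64(56), np.int64(56), np.int64(56), np.int64(56)]
widths [(55, np.int64(209), np.int64(239), np.int64(31)), (63, np.int64(208), np.int64(299), np.int64(92)), (71, np.int64(208), np.int64(299), np.int64(92)), (79, np.int64(207), np.int64(300), np.int64(94)), (87, np.int64(207), np.int64(300), np.int64(94)), (95, np.int64(207), np.int64(300), np.int64(94)), (103, np.int64(206), np.int64(301), np.int64(96)), (111, np.int64(206), np.int64(301), np.int64(96)), (119, np.int64(205), np.int64(302), np.int64(98)), (127, np.int64(205), np.int64(302), np.int64(98)), (135, np.int64(205), np.int64(302), np.int64(98))]
-7 0 [202.52 141.96] [304.19 141.9 ] 101.67092626596212
-7 80 [205.16  44.8 ] [301.47  44.75] 96.3091899443543
-3 0 [202.52 141.96] [304.19 141.9 ] 101.67092626596212
-3 80 [206.16  49.29] [300.49  49.23] 94.32790698053759
0 0 [202.52 141.96] [304.19 141.9 ] 101.67092626596212
0 80 [206.87  52.8 ] [299.79  52.75] 92.91526144493687
3 0 [202.52 141.96] [304.19 141.9 ] 101.67092626596212
3 80 [207.56  56.44] [299.12  56.39] 91.56559736941136
7 0 [202.52 141.96] [304.19 141.9 ] 101.67092626596212
7 80 [208.42  61.45] [298.28  61.4 ] 89.86383540715468
```

Run:
```python
from h import *
im=cv2.imread('pics/w3.png'); print([list(map(int,im[y,220])) for y in range(134,150,2)])
print("bread st", rz(-YAW)@(np.array([595.9,-12.5,0])-O))
U=cmd().copy(); U[2,3]+=90
A=tool(YAW,4,sgrip(4,(-175,80),-9)); B=tool(YAW,4,sgrip(4,(-175,22),-9))
calls(interp(cmd(),U,2)+interp(U,A,11,30)+interp(A,B,2)+[B]*5,1)
```

```text
[[158, 167, 172], [156, 167, 171], [153, 164, 169], [156, 168, 172], [155, 166, 170], [120, 130, 134], [57, 91, 120], [53, 94, 123]]
bread st [-94.11  -8.63   0.  ]
[[1, -36.9, -0.0, -25.8, -0.0, 0.0, -0.0], [1, -73.7, -0.0, -51.6, -0.0, 0.0, -0.0], [1, -71.1, -16.2, -58.8, -7.2, -0.3, -4.7], [1, -67.9, -32.3, -65.6, -14.3, -0.6, -9.3], [1, -63.6, -48.5, -71.7, -21.5, -0.8, -14.0]]
[[1, 9.1, -11.3, -10.3, -7.2, -0.3, -4.6], [1, 20.0, -22.7, -19.4, -14.3, -0.6, -9.3], [1, 32.9, -34.1, -27.2, -21.5, -0.9, -13.9], [1, 47.8, -45.6, -33.6, -28.7, -1.2, -18.6], [1, 64.6, -57.0, -38.8, -35.8, -1.5, -23.3]]
[[1, 20.4, 0.8, -8.2, -7.2, -0.3, -4.6], [1, 41.8, 1.5, -15.7, -14.4, -0.6, -9.2], [1, 63.9, 2.3, -22.8, -21.5, -0.8, -13.9], [1, 88.5, 2.0, -7.5, -21.5, -0.8, -13.9], [1, 113.1, 1.7, 7.9, -21.5, -0.8, -13.9]]
[[1, 0.0, 0.0, 0.0, -0.0, -0.0, -0.0], [1, 0.0, 0.0, 0.0, -0.0, -0.0, -0.0], [1, 0.0, 0.0, 0.0, -0.0, -0.0, -0.0], [1, 0.0, 0.0, 0.0, -0.0, -0.0, -0.0], [1, 0.0, 0.0, 0.0, -0.0, -0.0, -0.0]]
```

Run:
```python
from h import *
P=cmd().copy(); 
B=tool(YAW,4,sgrip(4,(-175,32),-9)); B2=tool(YAW,4,sgrip(4,(-175,22),-9))
A=tool(YAW,4,sgrip(4,(-175,80),-9))
C0=apply([1,63.9,2.3,-22.8,-21.5,-.8,-13.9],np.linalg.inv(np.linalg.inv(A))) # unused
# rows relative to call-3 base
base=A@np.linalg.inv(apply([1,63.9,2.3,-22.8,-21.5,-.8,-13.9],np.eye(4)))
r=row(B,1,base); print(r); cmd(apply(r,base)); calls([B]*2+interp(B,B2,3),1)
```

```text
[1, 104.6, 1.8, 2.6, -21.5, -0.8, -13.9]
[[1, 0.0, -0.0, -0.0, 0.0, 0.0, 0.0], [1, 0.0, -0.0, -0.0, 0.0, 0.0, 0.0], [1, 2.9, -0.0, 1.7, 0.0, 0.0, 0.0], [1, 5.7, -0.0, 3.4, 0.0, 0.0, 0.0], [1, 8.6, -0.0, 5.1, 0.0, 0.0, 0.0]]
```

{"api": "carry_out", "payload": {"deltas": [[1, -36.9, 0, -25.8, 0, 0, 0], [1, -73.7, 0, -51.6, 0, 0, 0], [1, -71.1, -16.2, -58.8, -7.2, -0.3, -4.7], [1, -67.9, -32.3, -65.6, -14.3, -0.6, -9.3], [1, -63.6, -48.5, -71.7, -21.5, -0.8, -14.0]]}}

```text
time_s: 7.75
eef_pos: [495.5, -360.6, 203.0]
ee_rot: [0.072, 0.874, 0.126, -0.463]
force: [0.5, -0.8, -1.1]
grip_width: 0.173
```

{"api": "carry_out", "payload": {"deltas": [[1, 9.1, -11.3, -10.3, -7.2, -0.3, -4.6], [1, 20.0, -22.7, -19.4, -14.3, -0.6, -9.3], [1, 32.9, -34.1, -27.2, -21.5, -0.9, -13.9], [1, 47.8, -45.6, -33.6, -28.7, -1.2, -18.6], [1, 64.6, -57.0, -38.8, -35.8, -1.5, -23.3]]}}

```text
time_s: 8.38
eef_pos: [545.3, -287.2, 170.2]
ee_rot: [0.243, 0.761, 0.431, -0.419]
force: [0.6, -0.3, -1.9]
grip_width: 0.175
```

{"api": "carry_out", "payload": {"deltas": [[1, 20.4, 0.8, -8.2, -7.2, -0.3, -4.6], [1, 41.8, 1.5, -15.7, -14.4, -0.6, -9.2], [1, 63.9, 2.3, -22.8, -21.5, -0.8, -13.9], [1, 84.2, 2.0, -10.0, -21.5, -0.8, -13.9], [1, 104.6, 1.8, 2.6, -21.5, -0.8, -13.9]]}}

```text
time_s: 9.0
eef_pos: [574.9, -242.7, 79.4]
ee_rot: [0.331, 0.644, 0.587, -0.363]
force: [-0.1, 0.1, -1.9]
grip_width: 0.175
```

{"api": "carry_out", "payload": {"deltas": [[1, 0, 0, 0, 0, 0, 0], [1, 0, 0, 0, 0, 0, 0], [1, 2.9, 0, 1.7, 0, 0, 0], [1, 5.7, 0, 3.4, 0, 0, 0], [1, 8.6, 0, 5.1, 0, 0, 0]]}}

```text
time_s: 9.62
eef_pos: [574.9, -243.3, 71.6]
ee_rot: [0.331, 0.644, 0.586, -0.363]
force: [0.6, 0.7, -2.0]
grip_width: 0.179
```

Run:
```python
from h import *
im=viewer.capture('wrist'); cv2.imwrite('pics/w4.png',im[:,:,::-1]); err()
# down direction in tool for 1 mm
print("down 1mm in tool", cmd()[:3,:3].T@[0,0,-1])
```

```text
t 9.675 pos [ 574.74 -243.12   71.03] dpos [-0.14  0.26 -1.09] drot 0.12372757070309294 F [-0.12  0.29 -1.87] w 0.17516042050180158 j [-0.78  0.82  1.14  0.41  1.55 -0.77]
down 1mm in tool [ 0.86 -0.    0.52]
```

View pics/w4.png

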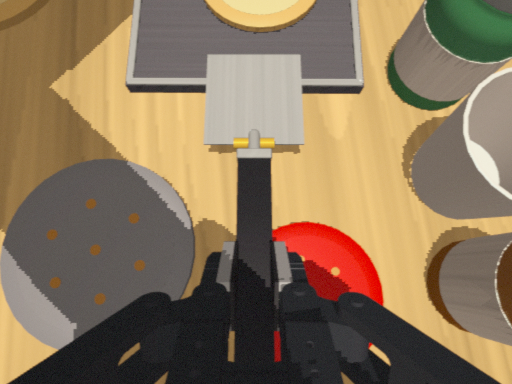

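Wrist view: blade aligned with the sheet (sheet's rear edge level at row ~88, columns 130–360). Blade tip is at (254,55) and the bread centred near column 262, so I shift about 6 mm right.

{"api": "carry_out", "payload": {"deltas": [[1, 0, 3, 0, 0, 0, 0], [1, 0, 6, 0, 0, 0, 0], [1, 1.3, 6, 0.8, 0, 0, 0], [1, 2.6, 6, 1.6, 0, 0, 0], [1, 2.6, 6, 1.6, 0, 0, 0]]}}

```text
time_s: 10.3
eef_pos: [580.8, -243.8, 68.4]
ee_rot: [0.331, 0.644, 0.586, -0.363]
force: [0.5, -0.6, -2.0]
grip_width: 0.178
```

```bash
cat > s.py <<'E'
from h import *
# usage: s.py rowjson -> apply to cmd, print state
if len(sys.argv)>1: cmd(apply(json.loads(sys.argv[1])))
s=ctrl.sense(); d=s["eef_pos"]-cmd()[:3,3]
print("t",round(s["time_s"],2),"dpos st",rz(-YAW)@d,"F st",rz(-YAW)@s["force"],"M",s["wrist_torque"],"w",round(s["grip_width"],3))
E
python3 - <<'E'
from h import *
b=cmd(); 
print([row(np.vstack([np.c_[b[:3,:3],b[:3,3]+[0,0,-h]],[0,0,0,1]]),1) for h in (1.5,)])
E
python3 s.py '[1,2.6,6,1.6,0,0,0]'
```

```text
[[1, 1.3, 0.0, 0.8, 0.0, 0.0, -0.0]]
t 10.3 dpos st [ 0.19  0.11 -0.68] F st [-0.54 -0.51 -2.01] M [-0.44  0.06  0.01] w 0.178
```

{"api": "carry_out", "payload": {"deltas": [[1, 0, 0, 0, 0, 0, 0], [1, 0.6, 0, 0.4, 0, 0, 0], [1, 1.3, 0, 0.8, 0, 0, 0], [1, 1.3, 0, 0.8, 0, 0, 0], [1, 1.3, 0, 0.8, 0, 0, 0]]}}

```text
time_s: 10.92
eef_pos: [580.9, -243.8, 67.0]
ee_rot: [0.331, 0.644, 0.586, -0.363]
force: [0.5, -0.1, -2.0]
grip_width: 0.179
```

```bash
python3 s.py '[1,1.3,0,0.8,0,0,0]'
```

```text
t 10.93 dpos st [ 0.14 -0.   -0.5 ] F st [-0.04 -0.54 -1.97] M [-0.43  0.01  0.02] w 0.179
```

{"api": "carry_out", "payload": {"deltas": [[1, 0.6, 0, 0.4, 0, 0, 0], [1, 1.3, 0, 0.8, 0, 0, 0], [1, 1.3, 0, 0.8, 0, 0, 0], [1, 1.3, 0, 0.8, 0, 0, 0], [1, 1.3, 0, 0.8, 0, 0, 0]]}}

```text
time_s: 11.55
eef_pos: [580.9, -243.8, 65.5]
ee_rot: [0.331, 0.644, 0.586, -0.363]
force: [-0.5, -0.3, -2.5]
grip_width: 0.175
```

```bash
python3 s.py '[1,1.3,0,0.8,0,0,0]'
```

```text
t 11.55 dpos st [ 0.15 -0.   -0.49] F st [-0.36  0.44 -2.47] M [-0.45  0.04  0.  ] w 0.175
```

{"api": "carry_out", "payload": {"deltas": [[1, 0.6, 0, 0.4, 0, 0, 0], [1, 1.3, 0, 0.8, 0, 0, 0], [1, 1.3, 0, 0.8, 0, 0, 0], [1, 1.3, 0, 0.8, 0, 0, 0], [1, 1.3, 0, 0.8, 0, 0, 0]]}}

```text
time_s: 12.18
eef_pos: [580.9, -243.9, 64.0]
ee_rot: [0.331, 0.644, 0.586, -0.363]
force: [-0.1, 0.6, -1.0]
grip_width: 0.174
```

```bash
python3 s.py '[1,1.3,0,0.8,0,0,0]'
```

```text
t 12.18 dpos st [ 0.15  0.01 -0.48] F st [ 0.57  0.16 -1.  ] M [-0.43  0.1  -0.03] w 0.174
```

{"api": "carry_out", "payload": {"deltas": [[1, 0.4, 0, 0.2, 0, 0, 0], [1, 0.9, 0, 0.5, 0, 0, 0], [1, 0.9, 0, 0.5, 0, 0, 0], [1, 0.9, 0, 0.5, 0, 0, 0], [1, 0.9, 0, 0.5, 0, 0, 0]]}}

```text
time_s: 12.8
eef_pos: [580.9, -243.8, 63.0]
ee_rot: [0.331, 0.644, 0.586, -0.363]
force: [0.2, -0.2, -2.7]
grip_width: 0.18
```

```bash
python3 s.py '[1,0.9,0,0.5,0,0,0]'
```

```text
t 12.8 dpos st [ 0.14 -0.   -0.48] F st [-0.13 -0.26 -2.68] M [-0.41  0.08 -0.01] w 0.18
```

{"api": "carry_out", "payload": {"deltas": [[1, 0.4, 0, 0.2, 0, 0, 0], [1, 0.9, 0, 0.5, 0, 0, 0], [1, 0.9, 0, 0.5, 0, 0, 0], [1, 0.9, 0, 0.5, 0, 0, 0], [1, 0.9, 0, 0.5, 0, 0, 0]]}}

```text
time_s: 13.42
eef_pos: [580.9, -243.8, 61.9]
ee_rot: [0.331, 0.644, 0.586, -0.363]
force: [0.6, 0.5, -1.3]
grip_width: 0.178
```

```bash
python3 s.py '[1,0.9,0,0.5,0,0,0]'
```

```text
t 13.43 dpos st [ 0.17 -0.   -0.5 ] F st [ 0.51 -0.55 -1.27] M [-0.44  0.06  0.02] w 0.178
```

{"api": "carry_out", "payload": {"deltas": [[1, 0.6, 0, 0.4, 0, 0, 0], [1, 1.3, 0, 0.8, 0, 0, 0], [1, 1.3, 0, 0.8, 0, 0, 0], [1, 1.3, 0, 0.8, 0, 0, 0], [1, 1.3, 0, 0.8, 0, 0, 0]]}}

```text
time_s: 14.05
eef_pos: [580.9, -243.7, 60.4]
ee_rot: [0.331, 0.644, 0.586, -0.363]
force: [0.1, 0.1, -1.4]
grip_width: 0.18
```

```bash
python3 s.py '[1,1.3,0,0.8,0,0,0]'
```

```text
t 14.05 dpos st [ 0.22  0.   -0.5 ] F st [ 0.12 -0.05 -1.36] M [-0.42  0.04 -0.  ] w 0.18
```

Run:
```python
from h import *
c=viewer.calibration('wrist'); T=c['T_tool_cam']
t=radians(TILT);M=np.array([[sin(t),0,-cos(t)],[0,-1,0],[-cos(t),0,-sin(t)]]).T  # tool axes in spat
def px(x,z,sig):
    s=radians(sig); q=np.array([x*cos(s)+z*sin(s),0,-x*sin(s)+z*cos(s)])
    p=M.T@q+np.array([-19,0,0]); k=T[:3,:3].T@(p-T[:3,3]); return c['fy']*k[1]/k[2]+c['cy']
for sig in (-2,0,2,4):
  print(sig,"handle end",px(45,10,sig),"rear",px(85,-53.2,sig),"front b=-6,-3,0,3",[round(px(85+80*cos(radians(b)),-53.2-80*sin(radians(b)),sig),1) for b in (-6,-3,0,3)])
im=cv2.imread('pics/w4.png').astype(int)
print("col 254 rows 140-170",[int(im[y,247].sum()) for y in range(140,166)]); print("front",[int(im[y,225].sum()) for y in range(50,60)])
```

```text
-2 handle end 158.91661967699122 rear 138.84822048275996 front b=-6,-3,0,3 [np.float64(39.9), np.float64(43.3), np.float64(46.8), np.float64(50.5)]
0 handle end 159.4171665372063 rear 142.84847088889157 front b=-6,-3,0,3 [np.float64(46.8), np.float64(50.2), np.float64(53.7), np.float64(57.3)]
2 handle end 160.0127316081195 rear 146.86234134509206 front b=-6,-3,0,3 [np.float64(53.6), np.float64(56.9), np.float64(60.4), np.float64(64.0)]
4 handle end 160.70008003864072 rear 150.88913184809334 front b=-6,-3,0,3 [np.float64(60.2), np.float64(63.6), np.float64(67.1), np.float64(70.7)]
col 254 rows 140-170 [492, 527, 554, 497, 453, 423, 388, 368, 430, 549, 558, 557, 552, 563, 568, 570, 556, 454, 215, 131, 128, 135, 125, 130, 123, 135]
front [327, 328, 329, 352, 458, 547, 561, 560, 562, 562]
```

{"api": "carry_out", "payload": {"deltas": [[1, 0.4, 0, 0.2, 0, 0, 0], [1, 0.9, 0, 0.5, 0, 0, 0], [1, 0.9, 0, 0.5, 0, 0, 0], [1, 0.9, 0, 0.5, 0, 0, 0], [1, 0.9, 0, 0.5, 0, 0, 0]]}}

```text
time_s: 14.68
eef_pos: [580.9, -243.7, 59.4]
ee_rot: [0.331, 0.644, 0.586, -0.363]
force: [0.5, -0.3, -1.7]
grip_width: 0.177
```

```bash
python3 s.py '[1,0.9,0,0.5,0,0,0]'
```

```text
t 14.68 dpos st [ 0.2   0.   -0.51] F st [-0.29 -0.53 -1.74] M [-0.39  0.    0.05] w 0.177
```

```bash
cat >> h.py <<'E'
SAG,BEND,YS,ZC=2.,-4.,-15.,0.
def blade(pitch,x,z,y=None):
    "tool pose so true blade tip at station x,z, with spatula true pitch = pitch (blade angle pitch+BEND)"
    return tool(YAW,pitch-SAG,sgrip(pitch,(x,z),YS if y is None else y,BEND))
E
python3 - <<'E'
from h import *
P=cmd()
for z in (8,9,10,11,12,13):
    D=blade(6,-175,z)[:3,3]-P[:3,3]; print(z,rz(-YAW)@D)
N=blade(9,-175,11.2); r=row(N,1); print(r)
calls(interp(P,N,3)+[N,N],1,False)
E
```

```text
8 [ 1.98  0.03 -1.78]
9 [ 1.98  0.03 -0.78]
10 [1.98 0.03 0.22]
11 [1.98 0.03 1.22]
12 [1.98 0.03 2.22]
13 [1.98 0.03 3.22]
[1, -5.4, -0.0, -8.8, 0.0, -3.0, 0.0]
[[1, -1.8, -0.0, -2.9, -0.0, -1.0, 0.0], [1, -3.6, -0.0, -5.9, -0.0, -2.0, 0.0], [1, -5.4, -0.0, -8.8, 0.0, -3.0, 0.0], [1, -5.4, -0.0, -8.8, 0.0, -3.0, 0.0], [1, -5.4, -0.0, -8.8, 0.0, -3.0, 0.0]]
```

{"api": "carry_out", "payload": {"deltas": [[1, -1.8, 0, -2.9, 0, -1.0, 0], [1, -3.6, 0, -5.9, 0, -2.0, 0], [1, -5.4, 0, -8.8, 0, -3.0, 0], [1, -5.4, 0, -8.8, 0, -3.0, 0], [1, -5.4, 0, -8.8, 0, -3.0, 0]]}}

```text
time_s: 15.3
eef_pos: [581.3, -239.0, 68.5]
ee_rot: [0.346, 0.634, 0.578, -0.38]
force: [-0.6, -0.4, -2.3]
grip_width: 0.183
```

```bash
python3 s.py '[1, -5.4, -0.0, -8.8, 0.0, -3.0, 0.0]'; python3 -c "
from h import *
print(cmd()[:3,:3].T@[0,0,-1])"
```

```text
t 15.3 dpos st [ 0.2   0.03 -0.55] F st [-0.45  0.58 -2.26] M [-0.37  0.03 -0.02] w 0.183
[ 0.88 -0.    0.47]
```

{"api": "carry_out", "payload": {"deltas": [[1, 0.6, 0, 0.4, 0, 0, 0], [1, 1.2, 0, 0.8, 0, 0, 0], [1, 1.2, 0, 0.8, 0, 0, 0], [1, 1.2, 0, 0.8, 0, 0, 0], [1, 1.2, 0, 0.8, 0, 0, 0]]}}

```text
time_s: 15.92
eef_pos: [581.3, -239.1, 67.1]
ee_rot: [0.346, 0.634, 0.578, -0.38]
force: [-0.1, 0.2, -1.5]
grip_width: 0.177
```

```bash
python3 s.py '[1, 1.2,0,0.8,0,0,0]'
```

```text
t 15.93 dpos st [ 0.18  0.03 -0.54] F st [ 0.15  0.14 -1.47] M [-0.37  0.    0.03] w 0.177
```

{"api": "carry_out", "payload": {"deltas": [[1, 0.5, 0, 0.3, 0, 0, 0], [1, 0.9, 0, 0.5, 0, 0, 0], [1, 0.9, 0, 0.5, 0, 0, 0], [1, 0.9, 0, 0.5, 0, 0, 0], [1, 0.9, 0, 0.5, 0, 0, 0]]}}

```text
time_s: 16.55
eef_pos: [581.3, -239.2, 66.1]
ee_rot: [0.346, 0.634, 0.578, -0.38]
force: [-0.2, 0.0, -0.8]
grip_width: 0.175
```

```bash
python3 s.py '[1, 0.9,0,0.5,0,0,0]'
```

```text
t 16.55 dpos st [ 0.17 -0.01 -0.48] F st [-0.    0.23 -0.76] M [-0.39  0.04 -0.01] w 0.175
```

{"api": "carry_out", "payload": {"deltas": [[1, 0.5, 0, 0.3, 0, 0, 0], [1, 0.9, 0, 0.5, 0, 0, 0], [1, 0.9, 0, 0.5, 0, 0, 0], [1, 0.9, 0, 0.5, 0, 0, 0], [1, 0.9, 0, 0.5, 0, 0, 0]]}}

```text
time_s: 17.18
eef_pos: [581.3, -239.2, 65.1]
ee_rot: [0.346, 0.634, 0.578, -0.38]
force: [1.0, -0.3, -0.2]
grip_width: 0.179
```

```bash
python3 s.py '[1, 0.9,0,0.5,0,0,0]'
```

```text
t 17.18 dpos st [ 0.19 -0.   -0.47] F st [-0.25 -1.03 -0.22] M [-0.33  0.03  0.03] w 0.179
```

```bash
cat > avg.py <<'E'
from h import *
F=[];M=[]
for i in range(6):
    im=viewer.capture('wrist'); s=ctrl.sense(); F.append(rz(-YAW)@s['force']);M.append(s['wrist_torque'])
print("t",s['time_s'],"F",np.mean(F,0),"sd",np.std(F,0),"M",np.mean(M,0),np.std(M,0)); cv2.imwrite(sys.argv[1],im[:,:,::-1])
E
python3 avg.py pics/w5.png
```

```text
t 17.475 F [-0.01  0.14 -0.98] sd [0.35 0.47 0.58] M [-0.31  0.02  0.01] [0.03 0.03 0.02]
```

Run:
```python
from h import *
P=cmd(); print("model now", rz(-YAW)@(blade(9,-175,7.8)[:3,3]-P[:3,3]))
A=blade(11,-175,7.4)
seq=interp(P,A,5)+[blade(11,x,7.3) for x in (-169,-163,-157,-151,-145)]
calls(seq,1)
C=cam('wrist'); im=cv2.imread('pics/w5.png').astype(int)
print("x sheet rear edge est",[ (y,(rz(-YAW)@(ray(C,(170,y),12)-O))[0].round(1)) for y in (70,80,90,100)])
print([int(im[y,170].sum()) for y in range(60,110,2)])
```

```text
model now [0.23 0.03 0.08]
[[1, -0.6, -0.0, -0.9, 0.0, -0.4, 0.0], [1, -1.2, -0.0, -1.7, 0.0, -0.8, 0.0], [1, -1.9, -0.0, -2.6, 0.0, -1.2, 0.0], [1, -2.5, -0.0, -3.4, 0.0, -1.6, 0.0], [1, -3.1, -0.0, -4.3, -0.0, -2.0, -0.0]]
[[1, 2.7, -0.0, -5.3, 0.0, 0.0, 0.0], [1, 5.4, -0.0, -10.7, 0.0, 0.0, 0.0], [1, 8.0, -0.0, -16.1, 0.0, 0.0, 0.0], [1, 10.6, -0.0, -21.5, 0.0, 0.0, 0.0], [1, 13.2, -0.0, -26.9, 0.0, 0.0, 0.0]]
x sheet rear edge est [(70, np.float64(-188.8)), (80, np.float64(-197.5)), (90, np.float64(-206.1)), (100, np.float64(-214.5))]
[336, 334, 329, 338, 342, 395, 564, 564, 544, 274, 132, 141, 157, 498, 586, 587, 583, 589, 585, 590, 585, 591, 588, 590, 588]
```

{"api": "carry_out", "payload": {"deltas": [[1, -0.6, 0, -0.9, 0, -0.4, 0], [1, -1.2, 0, -1.7, 0, -0.8, 0], [1, -1.9, 0, -2.6, 0, -1.2, 0], [1, -2.5, 0, -3.4, 0, -1.6, 0], [1, -3.1, 0, -4.3, 0, -2.0, 0]]}}

```text
time_s: 18.1
eef_pos: [581.5, -236.9, 69.9]
ee_rot: [0.357, 0.627, 0.571, -0.391]
force: [0.7, 0.1, -0.9]
grip_width: 0.178
```

{"api": "carry_out", "payload": {"deltas": [[1, 2.7, 0, -5.3, 0, 0, 0], [1, 5.4, 0, -10.7, 0, 0, 0], [1, 8.0, 0, -16.1, 0, 0, 0], [1, 10.6, 0, -21.5, 0, 0, 0], [1, 13.2, 0, -26.9, 0, 0, 0]]}}

```text
time_s: 18.73
eef_pos: [584.4, -206.7, 69.8]
ee_rot: [0.356, 0.627, 0.571, -0.391]
force: [-0.5, -0.1, -0.5]
grip_width: 0.177
```

```bash
python3 s.py; python3 avg.py pics/w6.png; python3 s.py
```

```text
t 18.73 dpos st [ 0.46 -0.05 -0.41] F st [-0.15  0.44 -0.49] M [-0.38  0.01  0.07] w 0.177
t 19.025 F [ 0.33 -0.1  -1.67] sd [0.58 0.28 0.47] M [-0.21 -0.    0.  ] [0.06 0.02 0.02]
t 19.02 dpos st [ 0.14  0.04 -0.54] F st [ 0.15 -0.18 -1.59] M [-0.24 -0.04 -0.  ] w 0.169
```

View pics/w6.png

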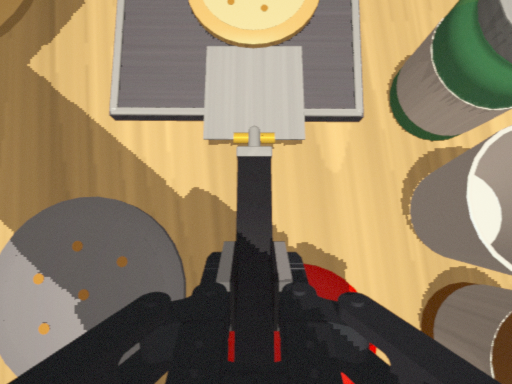

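Wrist view: the blade front edge (row 46) has just reached the bread, which is centred on the blade (column ~254).

Run:
```python
from h import *
calls([blade(11,x,7.2) for x in (-138,-131,-124,-117,-112)]+[blade(11,x,7.2) for x in (-109,-106,-103,-100,-97)]+[blade(11,x,7.2) for x in (-93,-89,-85,-81,-77)],1,False)
```

```text
[[1, 3.2, -0.0, -6.3, 0.0, 0.0, 0.0], [1, 6.3, -0.0, -12.5, 0.0, 0.0, 0.0], [1, 9.3, -0.0, -18.8, 0.0, 0.0, 0.0], [1, 12.4, -0.0, -25.1, 0.0, 0.0, 0.0], [1, 14.6, -0.0, -29.6, 0.0, 0.0, 0.0]]
[[1, 1.3, -0.0, -2.7, 0.0, 0.0, 0.0], [1, 2.6, -0.0, -5.4, 0.0, 0.0, 0.0], [1, 3.9, -0.0, -8.1, 0.0, 0.0, 0.0], [1, 5.3, -0.0, -10.8, 0.0, 0.0, 0.0], [1, 6.6, -0.0, -13.5, 0.0, 0.0, 0.0]]
[[1, 1.7, -0.0, -3.6, 0.0, 0.0, 0.0], [1, 3.5, -0.0, -7.2, 0.0, 0.0, 0.0], [1, 5.2, -0.0, -10.8, 0.0, 0.0, 0.0], [1, 7.0, -0.0, -14.4, 0.0, 0.0, 0.0], [1, 8.7, -0.0, -18.0, 0.0, 0.0, 0.0]]
```

{"api": "carry_out", "payload": {"deltas": [[1, 3.2, 0, -6.3, 0, 0, 0], [1, 6.3, 0, -12.5, 0, 0, 0], [1, 9.3, 0, -18.8, 0, 0, 0], [1, 12.4, 0, -25.1, 0, 0, 0], [1, 14.6, 0, -29.6, 0, 0, 0]]}}

```text
time_s: 19.65
eef_pos: [587.4, -173.6, 69.7]
ee_rot: [0.356, 0.627, 0.571, -0.391]
force: [-0.8, -1.4, -0.8]
grip_width: 0.175
```

```bash
python3 s.py '[1, 14.6, 0, -29.6, 0, 0, 0]'; python3 avg.py pics/w7.png
```

```text
t 19.65 dpos st [ 0.71 -0.04 -0.35] F st [-1.43  0.65 -0.83] M [-0.41  0.04 -0.01] w 0.175
t 19.95 F [ 0.79  0.11 -1.17] sd [0.21 0.47 0.66] M [-0.22 -0.02 -0.  ] [0.01 0.03 0.02]
```

{"api": "carry_out", "payload": {"deltas": [[1, 1.3, 0, -2.7, 0, 0, 0], [1, 2.6, 0, -5.4, 0, 0, 0], [1, 3.9, 0, -8.1, 0, 0, 0], [1, 5.3, 0, -10.8, 0, 0, 0], [1, 5.3, 0, -10.8, 0, 0, 0]]}}

```text
time_s: 20.58
eef_pos: [588.5, -161.7, 69.7]
ee_rot: [0.356, 0.627, 0.572, -0.391]
force: [0.7, 0.8, -1.5]
grip_width: 0.178
```

```bash
python3 s.py '[1, 5.3, 0, -10.8, 0, 0, 0]'; python3 avg.py pics/w8.png
python3 - <<'E'
from h import *
a=[cv2.imread(f'pics/w{i}.png')[0:170,100:400] for i in (7,8)]; cv2.imwrite('pics/c78.png',np.vstack(a))
E
```

```text
t 20.57 dpos st [ 0.64  0.   -0.37] F st [ 0.91 -0.62 -1.51] M [-0.19 -0.02 -0.05] w 0.178
t 20.875 F [ 0.39  0.05 -1.48] sd [0.45 0.42 0.52] M [-0.21 -0.01  0.01] [0.03 0.05 0.03]
```

View pics/c78.png

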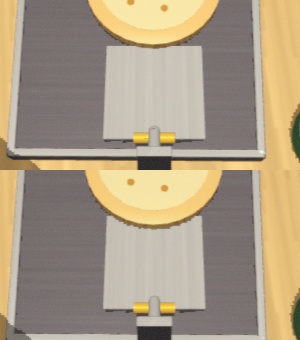

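Crops: top, tip touching the bread's rim; bottom, blade about 10 px under it, so wedging has begun at the step with low forces.

Run:
```python
from h import *
P=cmd(); print("now x err",rz(-YAW)@(blade(11,-100,7.2)[:3,3]-P[:3,3]))
calls([blade(11,x,7.2) for x in (-96,-92,-88,-84,-80,-76,-72,-68,-64,-60,-56,-52,-48,-45,-42)],1,False)
```

```text
now x err [-0.01  0.03  0.04]
[[1, 1.7, -0.0, -3.6, 0.0, 0.0, 0.0], [1, 3.5, -0.0, -7.2, 0.0, 0.0, 0.0], [1, 5.2, -0.0, -10.8, 0.0, 0.0, 0.0], [1, 7.0, -0.0, -14.4, 0.0, 0.0, 0.0], [1, 8.7, -0.0, -18.0, 0.0, 0.0, 0.0]]
[[1, 1.8, -0.0, -3.6, 0.0, 0.0, 0.0], [1, 3.5, -0.0, -7.2, 0.0, 0.0, 0.0], [1, 5.3, -0.0, -10.8, 0.0, 0.0, 0.0], [1, 7.0, -0.0, -14.4, 0.0, 0.0, 0.0], [1, 8.8, -0.0, -18.0, 0.0, 0.0, 0.0]]
[[1, 1.8, -0.0, -3.6, 0.0, 0.0, 0.0], [1, 3.5, -0.0, -7.2, 0.0, 0.0, 0.0], [1, 5.3, -0.0, -10.7, 0.0, 0.0, 0.0], [1, 6.6, -0.0, -13.4, 0.0, 0.0, 0.0], [1, 7.9, -0.0, -16.1, 0.0, 0.0, 0.0]]
```

{"api": "carry_out", "payload": {"deltas": [[1, 1.7, 0, -3.6, 0, 0, 0], [1, 3.5, 0, -7.2, 0, 0, 0], [1, 5.2, 0, -10.8, 0, 0, 0], [1, 7.0, 0, -14.4, 0, 0, 0], [1, 8.7, 0, -18.0, 0, 0, 0]]}}

```text
time_s: 21.5
eef_pos: [590.4, -142.0, 69.8]
ee_rot: [0.356, 0.627, 0.571, -0.391]
force: [-0.2, -0.8, -0.4]
grip_width: 0.175
```

```bash
python3 s.py '[1, 8.7, 0, -18.0, 0, 0, 0]'; python3 avg.py pics/w9.png
```

```text
t 21.5 dpos st [ 0.47 -0.07 -0.31] F st [-0.79  0.18 -0.39] M [-0.41  0.07  0.  ] w 0.175
t 21.8 F [ 0.38 -0.3  -1.37] sd [0.32 0.5  0.59] M [-0.24 -0.02  0.01] [0.04 0.02 0.03]
```

{"api": "carry_out", "payload": {"deltas": [[1, 1.8, 0, -3.6, 0, 0, 0], [1, 3.5, 0, -7.2, 0, 0, 0], [1, 5.3, 0, -10.8, 0, 0, 0], [1, 7.0, 0, -14.4, 0, 0, 0], [1, 8.8, 0, -18.0, 0, 0, 0]]}}

```text
time_s: 22.42
eef_pos: [592.2, -122.1, 69.8]
ee_rot: [0.356, 0.627, 0.571, -0.391]
force: [-0.0, -0.8, -0.7]
grip_width: 0.176
```

```bash
python3 s.py '[1, 8.8, 0, -18.0, 0, 0, 0]'; python3 avg.py pics/w10.png
python3 - <<'E'
from h import *
a=[cv2.imread(f'pics/w{i}.png')[0:200,100:400] for i in (9,10)]; cv2.imwrite('pics/c910.png',np.vstack(a))
E
```

```text
t 22.43 dpos st [ 0.44 -0.09 -0.26] F st [-0.78 -0.02 -0.69] M [-0.41  0.02  0.02] w 0.176
t 22.725 F [ 0.21  0.13 -1.25] sd [0.33 0.31 0.28] M [-0.24 -0.01 -0.02] [0.04 0.01 0.04]
```

View pics/c910.png

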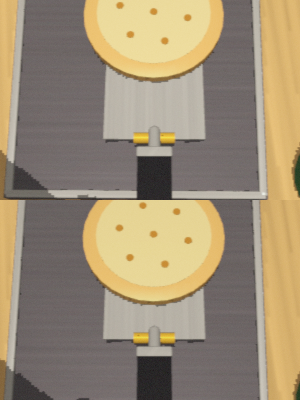

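Crops: the bread is riding up onto the blade, about 50 mm overlap and well centred. I'll advance 18 mm more, then turn about the joint.

{"api": "carry_out", "payload": {"deltas": [[1, 1.8, 0, -3.6, 0, 0, 0], [1, 3.5, 0, -7.2, 0, 0, 0], [1, 5.3, 0, -10.7, 0, 0, 0], [1, 6.6, 0, -13.4, 0, 0, 0], [1, 7.9, 0, -16.1, 0, 0, 0]]}}

```text
time_s: 23.35
eef_pos: [593.9, -104.3, 69.8]
ee_rot: [0.356, 0.627, 0.571, -0.391]
force: [-0.2, -0.3, -0.8]
grip_width: 0.177
```

```bash
python3 s.py '[1, 7.9, 0, -16.1, 0, 0, 0]'; python3 avg.py pics/w11.png
cat > arc.py <<'E'
from h import *
def arc(P,phi,dx=0,dz=0,c=(-5,17)):
    cw=st(c[0],0,c[1]); Rw=rz(YAW)@Ro.from_euler('y',phi,degrees=True).as_matrix()@rz(-YAW)
    T=np.eye(4);T[:3,:3]=Rw@P[:3,:3];T[:3,3]=cw+Rw@(P[:3,3]-cw)+rz(YAW)@np.array([dx,0,dz]);return T
E
python3 - <<'E'
from arc import *
P=cmd(); np.save('P0.npy',P)
calls([arc(P,f) for f in (3,8,14,20,26)]+[arc(P,f) for f in (32,38,44,50,56)]+[arc(P,f) for f in (62,68,74,79,83)],1)
E
```

```text
t 23.35 dpos st [ 0.35 -0.1  -0.24] F st [-0.31  0.21 -0.83] M [-0.49  0.04  0.  ] w 0.177
t 23.65 F [ 0.24 -0.53 -1.75] sd [0.49 0.55 0.49] M [-0.27 -0.    0.01] [0.06 0.03 0.02]
[[1, -7.1, 0.0, -6.8, 0.0, -3.0, -0.0], [1, -18.2, 0.0, -19.0, 0.0, -8.0, -0.0], [1, -30.0, -0.0, -34.9, 0.0, -14.0, -0.0], [1, -40.0, 0.0, -51.9, 0.0, -20.0, -0.0], [1, -48.3, 0.0, -69.8, -0.0, -26.0, -0.0]]
[[1, -13.9, 0.0, -14.1, -0.0, -6.0, -0.0], [1, -26.2, 0.0, -29.5, -0.0, -12.0, -0.0], [1, -36.9, 0.0, -46.1, -0.0, -18.0, -0.0], [1, -45.7, 0.0, -63.8, -0.0, -24.0, -0.0], [1, -52.7, 0.0, -82.2, -0.0, -30.0, -0.0]]
[[1, -13.9, 0.0, -14.1, -0.0, -6.0, -0.0], [1, -26.2, 0.0, -29.5, -0.0, -12.0, -0.0], [1, -36.9, 0.0, -46.1, -0.0, -18.0, -0.0], [1, -44.4, 0.0, -60.8, -0.0, -23.0, -0.0], [1, -49.5, 0.0, -72.9, -0.0, -27.0, -0.0]]
```

{"api": "carry_out", "payload": {"deltas": [[1, -7.1, 0, -6.8, 0, -3.0, 0], [1, -18.2, 0, -19.0, 0, -8.0, 0], [1, -30.0, 0, -34.9, 0, -14.0, 0], [1, -40.0, 0, -51.9, 0, -20.0, 0], [1, -48.3, 0, -69.8, 0, -26.0, 0]]}}

```text
time_s: 24.28
eef_pos: [597.7, -63.2, 144.7]
ee_rot: [-0.477, -0.523, -0.475, 0.523]
force: [-1.0, -0.4, -2.0]
grip_width: 0.181
```

{"api": "carry_out", "payload": {"deltas": [[1, -13.9, 0, -14.1, 0, -6.0, 0], [1, -26.2, 0, -29.5, 0, -12.0, 0], [1, -36.9, 0, -46.1, 0, -18.0, 0], [1, -45.7, 0, -63.8, 0, -24.0, 0], [1, -52.7, 0, -82.2, 0, -30.0, 0]]}}

```text
time_s: 24.9
eef_pos: [605.4, 19.1, 197.3]
ee_rot: [-0.583, -0.37, -0.336, 0.64]
force: [-0.4, -0.8, -2.5]
grip_width: 0.182
```

Run:
```python
from arc import *
im=viewer.capture('wrist'); im2=viewer.capture('scene')
s=ctrl.sense(); P=np.load('P0.npy'); print(s['eef_pos']-arc(P,56)[:3,3], s['force'],s['joints'])
a=cv2.resize(im2[140:290,150:350],None,fx=2,fy=2); cv2.imwrite('pics/v1.png',np.vstack([cv2.resize(im[0:260],(400,203)),a])[:,:,::-1])
```

```text
[ 0.08  3.02 -0.83] [ 0.82 -0.59 -2.62] [ 0.08  0.6   1.18 -0.52  1.47  0.25]
```

View pics/v1.png

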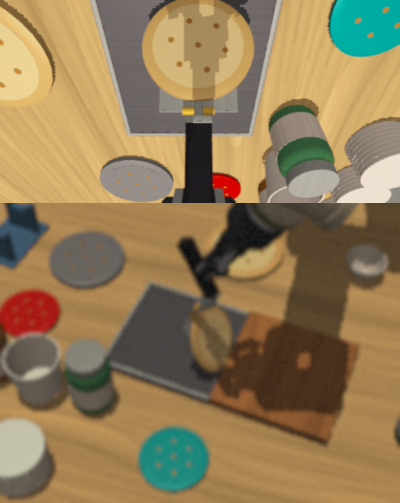

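The bread is standing on the blade at about 60° and held at the joint. Continuing the turn.

{"api": "carry_out", "payload": {"deltas": [[1, -13.9, 0, -14.1, 0, -6.0, 0], [1, -26.2, 0, -29.5, 0, -12.0, 0], [1, -36.9, 0, -46.1, 0, -18.0, 0], [1, -44.4, 0, -60.8, 0, -23.0, 0], [1, -49.5, 0, -72.9, 0, -27.0, 0]]}}

```text
time_s: 25.62
eef_pos: [613.5, 106.2, 202.6]
ee_rot: [-0.645, -0.21, -0.192, 0.709]
force: [-0.8, -0.6, -1.7]
grip_width: 0.182
```

```bash
python3 s.py
python3 - <<'E'
from arc import *
P=np.load('P0.npy'); print(ctrl.sense()['joints'])
calls([arc(P,f,d) for f,d in ((86,0),(89,0),(92,0),(95,3),(97,8))]+[arc(P,f,d) for f,d in ((98,13),(98,18),(98,23),(98,28),(98,28))],1,False)
E
```

```text
t 25.62 dpos st [ 0.13 -0.2  -0.58] F st [-0.67  0.78 -1.72] M [ 0.71 -0.12 -0.01] w 0.182
[ 0.33  0.87  0.93 -0.9   1.79  0.43]
[[1, -7.1, 0.0, -6.9, -0.0, -3.0, -0.0], [1, -13.9, 0.0, -14.1, -0.0, -6.0, -0.0], [1, -20.2, 0.0, -21.6, -0.0, -9.0, -0.0], [1, -28.7, -0.0, -31.1, -0.0, -12.0, -0.0], [1, -36.7, 0.0, -39.2, -0.0, -14.0, -0.0]]
[[1, -7.1, 0.0, -3.9, -0.0, -1.0, -0.0], [1, -11.8, 0.0, -5.6, -0.0, -1.0, -0.0], [1, -16.6, 0.0, -7.2, -0.0, -1.0, -0.0], [1, -21.3, 0.0, -8.8, -0.0, -1.0, -0.0], [1, -21.3, 0.0, -8.8, -0.0, -1.0, -0.0]]
```

{"api": "carry_out", "payload": {"deltas": [[1, -7.1, 0, -6.9, 0, -3.0, 0], [1, -13.9, 0, -14.1, 0, -6.0, 0], [1, -20.2, 0, -21.6, 0, -9.0, 0], [1, -28.7, 0, -31.1, 0, -12.0, 0], [1, -36.7, 0, -39.2, 0, -14.0, 0]]}}

```text
time_s: 26.25
eef_pos: [618.5, 157.5, 189.5]
ee_rot: [-0.664, -0.122, -0.112, 0.729]
force: [-0.1, -0.0, -1.8]
grip_width: 0.177
```

{"api": "carry_out", "payload": {"deltas": [[1, -7.1, 0, -3.9, 0, -1.0, 0], [1, -11.8, 0, -5.6, 0, -1.0, 0], [1, -16.6, 0, -7.2, 0, -1.0, 0], [1, -21.3, 0, -8.8, 0, -1.0, 0], [1, -21.3, 0, -8.8, 0, -1.0, 0]]}}

```text
time_s: 26.88
eef_pos: [620.6, 181.1, 189.3]
ee_rot: [-0.665, -0.117, -0.106, 0.73]
force: [0.2, 1.0, -0.8]
grip_width: 0.176
```

Run:
```python
from arc import *
P=np.load('P0.npy'); print(ctrl.sense()['joints'])
b=apply([1,-36.7,0,-39.2,0,-14,0]); cmd(apply([1,-21.3,0,-8.8,0,-1,0],b)); err()
s=viewer.capture('scene'); w=viewer.capture('wrist')
cv2.imwrite('pics/v2.png',np.vstack([cv2.resize(s[140:290,150:350],None,fx=2,fy=2),cv2.resize(w,(400,300))])[:,:,::-1])
```

```text
[ 0.46  1.12  0.64 -1.11  2.02  0.39]
t 26.875 pos [620.57 181.08 189.25] dpos [0.3  0.16 0.35] drot 0.12984646551610496 F [ 0.21  1.03 -0.76] w 0.17565189707866555 j [ 0.46  1.12  0.64 -1.11  2.02  0.39]
```

View pics/v2.png

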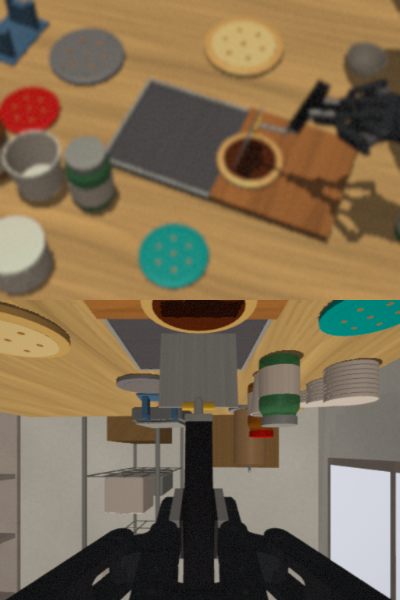

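The bread has flipped: brown side up at (250,158) in the crop, lying at the joint mostly on the board. I'll lift the blade away, turn it back and measure.

Run:
```python
from arc import *
P=cmd(); U=P.copy(); U[:3,3]+=rz(YAW)@np.array([-30,0,70])
A=blade(8,-75,80)
calls(interp(P,U,3)+interp(U,A,12,20),1)
```

```text
[[1, 2.3, 0.0, 25.3, 0.0, 0.0, -0.0], [1, 4.6, 0.0, 50.6, 0.0, 0.0, -0.0], [1, 6.9, 0.0, 75.8, 0.0, 0.0, -0.0], [1, 31.7, -0.0, 78.5, 0.0, 8.4, -0.0], [1, 56.6, -0.0, 80.8, 0.0, 16.8, -0.0]]
[[1, 23.5, -0.0, 8.9, 0.0, 8.4, -0.0], [1, 47.6, -0.0, 17.0, 0.0, 16.9, -0.0], [1, 72.4, -0.0, 24.1, 0.0, 25.3, -0.0], [1, 98.0, -0.0, 30.1, 0.0, 33.7, -0.0], [1, 124.3, -0.0, 35.0, 0.0, 42.1, -0.0]]
[[1, 17.5, -0.0, 21.0, 0.0, 8.4, -0.0], [1, 36.1, -0.0, 41.7, 0.0, 16.9, -0.0], [1, 55.7, -0.0, 62.2, 0.0, 25.3, 0.0], [1, 76.0, -0.0, 82.5, -0.0, 33.7, 0.0], [1, 96.6, -0.0, 102.8, -0.0, 42.1, 0.0]]
```

{"api": "carry_out", "payload": {"deltas": [[1, 2.3, 0, 25.3, 0, 0, 0], [1, 4.6, 0, 50.6, 0, 0, 0], [1, 6.9, 0, 75.8, 0, 0, 0], [1, 31.7, 0, 78.5, 0, 8.4, 0], [1, 56.6, 0, 80.8, 0, 16.8, 0]]}}

```text
time_s: 27.6
eef_pos: [613.0, 102.0, 248.3]
ee_rot: [-0.642, -0.224, -0.203, 0.705]
force: [0.3, 0.3, -2.0]
grip_width: 0.173
```

{"api": "carry_out", "payload": {"deltas": [[1, 23.5, 0, 8.9, 0, 8.4, 0], [1, 47.6, 0, 17.0, 0, 16.9, 0], [1, 72.4, 0, 24.1, 0, 25.3, 0], [1, 98.0, 0, 30.1, 0, 33.7, 0], [1, 124.3, 0, 35.0, 0, 42.1, 0]]}}

```text
time_s: 28.22
eef_pos: [601.6, -20.0, 206.6]
ee_rot: [-0.527, -0.462, -0.42, 0.577]
force: [0.8, -1.4, -1.5]
grip_width: 0.177
```

{"api": "carry_out", "payload": {"deltas": [[1, 17.5, 0, 21.0, 0, 8.4, 0], [1, 36.1, 0, 41.7, 0, 16.9, 0], [1, 55.7, 0, 62.2, 0, 25.3, 0], [1, 76.0, 0, 82.5, 0, 33.7, 0], [1, 96.6, 0, 102.8, 0, 42.1, 0]]}}

```text
time_s: 28.85
eef_pos: [590.2, -142.0, 135.3]
ee_rot: [0.341, 0.638, 0.581, -0.373]
force: [0.2, -0.3, -1.8]
grip_width: 0.179
```

Run:
```python
from arc import *
err()
n={}
for c in('top','scene','wrist'):
    n[c]=viewer.capture(c); cv2.imwrite(f'pics/x_{c}.png',n[c][:,:,::-1])
C=cam('top'); hsv=cv2.cvtColor(n['top'],cv2.COLOR_RGB2HSV)
m=(hsv[...,2]<75)&(hsv[...,1]>100); k=np.zeros(m.shape,np.uint8); k[160:215,190:260]=m[160:215,190:260]*255
c=max(cv2.findContours(k,cv2.RETR_EXTERNAL,cv2.CHAIN_APPROX_NONE)[0],key=cv2.contourArea); e=cv2.fitEllipse(c)
p=ray(C,e[0],30); print("brown top",e,p,"station",rz(-YAW)@(p-O),"diam mm",np.array(e[1])*2.87)
C=cam('scene');hsv=cv2.cvtColor(n['scene'],cv2.COLOR_RGB2HSV)
m=(hsv[...,2]<75)&(hsv[...,1]>100); k=np.zeros(m.shape,np.uint8); k[195:245,240:310]=m[195:245,240:310]*255
c=max(cv2.findContours(k,cv2.RETR_EXTERNAL,cv2.CHAIN_APPROX_NONE)[0],key=cv2.contourArea); e=cv2.fitEllipse(c)
p=ray(C,e[0],30); print("brown scene",e,p,"station",rz(-YAW)@(p-O))
w=n['wrist']; t=n['top']
cv2.imwrite('pics/v3.png',np.vstack([cv2.resize(t[130:240,150:320],(510,330)),cv2.resize(w[:200],(510,200))])[:,:,::-1])
```

```text
t 28.85 pos [ 590.18 -141.95  135.29] dpos [-0.27 -1.38  0.01] drot 0.3072637918125865 F [ 0.24 -0.31 -1.81] w 0.1791799622117179 j [-0.64  0.65  1.25  0.43  1.53 -0.62]Traceback (most recent call last):
  File "<stdin>", line 8, in <module>
ValueError: max() iterable argument is empty
```

```bash
cat > br.py <<'E'
from h import *
def find(n,f,box,hi=100):
    im=cv2.imread(f); C=cam(n); x0,y0,x1,y1=box; hsv=cv2.cvtColor(im,cv2.COLOR_BGR2HSV)
    k=np.zeros(im.shape[:2],np.uint8); k[y0:y1,x0:x1]=((hsv[y0:y1,x0:x1,2]<hi)&(hsv[y0:y1,x0:x1,1]>120))*255
    c=max(cv2.findContours(k,cv2.RETR_EXTERNAL,cv2.CHAIN_APPROX_NONE)[0],key=cv2.contourArea); e=cv2.fitEllipse(c)
    p=ray(C,e[0],30); print(n,e,"station",rz(-YAW)@(p-O)); return e
E
python3 - <<'E'
from br import *
im=cv2.imread('pics/x_top.png'); h=cv2.cvtColor(im,cv2.COLOR_BGR2HSV)
print(*[tuple(map(int,h[187,x])) for x in range(195,262,3)])
im=cv2.imread('pics/x_scene.png'); h=cv2.cvtColor(im,cv2.COLOR_BGR2HSV)
print(*[tuple(map(int,h[218,x])) for x in range(245,305,4)])
E
```

```text
(12, 182, 146) (12, 187, 143) (12, 185, 142) (13, 177, 131) (19, 139, 189) (9, 186, 81) (9, 179, 81) (10, 180, 82) (9, 178, 83) (11, 180, 85) (9, 175, 83) (9, 178, 83) (10, 172, 86) (9, 163, 86) (21, 123, 153) (22, 119, 172) (5, 43, 72) (0, 34, 68) (4, 30, 67) (0, 33, 69) (176, 30, 68) (0, 30, 69) (4, 36, 56)
(4, 26, 77) (6, 17, 73) (6, 18, 70) (11, 59, 90) (17, 147, 167) (10, 178, 76) (11, 217, 74) (11, 190, 79) (10, 211, 75) (9, 174, 79) (10, 207, 74) (17, 148, 190) (13, 166, 137) (14, 170, 150) (13, 161, 149)
```

Run:
```python
from br import *
find('top','pics/x_top.png',(195,160,250,220)); find('scene','pics/x_scene.png',(255,195,305,245))
```

```text
top ((222.6419219970703, 181.33094787597656), (27.77565574645996, 28.217853546142578), 61.74744415283203) station [ 39.98 -13.41  30.  ]
scene ((274.5581970214844, 219.01812744140625), (18.47669219970703, 23.51678466796875), 97.19680786132812) station [ 41.05 -17.31  30.  ]
```

Run:
```python
from h import *
for f in('w4','w5','w11','x_wrist'):
    im=cv2.imread(f'pics/{f}.png').astype(int)
    print(f,"front",[int(im[y,215].sum()) for y in range(34,64,2)],"rear",[int(im[y,215].sum()) for y in range(130,154,2)])
P=cmd()
A=blade(9,-45,38); B=blade(9,-45,20.5)
calls(interp(P,A,5)+interp(A,B,3)+[B,B],1)
```

```text
w4 front [332, 328, 332, 336, 336, 332, 326, 320, 321, 325, 447, 552, 554, 555, 550] rear [558, 559, 560, 562, 562, 560, 565, 367, 344, 339, 340, 546]
w5 front [335, 334, 326, 335, 336, 322, 415, 558, 559, 558, 559, 560, 564, 559, 561] rear [561, 566, 568, 564, 553, 316, 319, 316, 508, 519, 519, 521]
w11 front [595, 597, 589, 595, 590, 594, 545, 478, 545, 593, 591, 593, 595, 597, 600] rear [523, 519, 517, 522, 503, 192, 303, 319, 330, 324, 331, 328]
x_wrist front [361, 366, 360, 360, 355, 363, 352, 353, 352, 362, 354, 481, 582, 581, 581] rear [584, 585, 580, 585, 582, 583, 589, 572, 365, 386, 375, 371]
[[1, 9.9, -0.0, -1.6, 0.0, -0.2, 0.0], [1, 19.8, -0.0, -3.2, 0.0, -0.4, 0.0], [1, 29.7, -0.0, -4.8, 0.0, -0.6, 0.0], [1, 39.6, -0.0, -6.4, 0.0, -0.8, -0.0], [1, 49.5, -0.0, -8.0, 0.0, -1.0, -0.0]]
[[1, 5.2, -0.0, 2.8, 0.0, 0.0, 0.0], [1, 10.3, -0.0, 5.5, 0.0, 0.0, 0.0], [1, 15.5, -0.0, 8.2, 0.0, 0.0, 0.0], [1, 15.5, -0.0, 8.2, 0.0, 0.0, -0.0], [1, 15.5, -0.0, 8.2, 0.0, 0.0, -0.0]]
```

Run:
```python
from h import *
b=cmd()@np.linalg.inv(apply([1,15.5,0,8.2,0,0,0],np.eye(4))); cmd(b)
B=blade(9,-45,26.5)
calls(interp(b,B,3)+[B,B],1)
```

```text
[[1, 3.4, -0.0, 1.8, 0.0, -0.0, 0.0], [1, 6.8, -0.0, 3.6, 0.0, -0.0, -0.0], [1, 10.2, -0.0, 5.4, 0.0, 0.0, 0.0], [1, 10.2, -0.0, 5.4, 0.0, 0.0, -0.0], [1, 10.2, -0.0, 5.4, 0.0, 0.0, -0.0]]
```

{"api": "carry_out", "payload": {"deltas": [[1, 9.9, 0, -1.6, 0, -0.2, 0], [1, 19.8, 0, -3.2, 0, -0.4, 0], [1, 29.7, 0, -4.8, 0, -0.6, 0], [1, 39.6, 0, -6.4, 0, -0.8, 0], [1, 49.5, 0, -8.0, 0, -1.0, 0]]}}

```text
time_s: 29.62
eef_pos: [593.4, -108.9, 95.1]
ee_rot: [0.347, 0.634, 0.578, -0.38]
force: [0.3, 0.1, -1.2]
grip_width: 0.176
```

{"api": "carry_out", "payload": {"deltas": [[1, 3.4, 0, 1.8, 0, 0, 0], [1, 6.8, 0, 3.6, 0, 0, 0], [1, 10.2, 0, 5.4, 0, 0, 0], [1, 10.2, 0, 5.4, 0, 0, 0], [1, 10.2, 0, 5.4, 0, 0, 0]]}}

```text
time_s: 30.25
eef_pos: [593.5, -109.7, 84.2]
ee_rot: [0.346, 0.634, 0.577, -0.38]
force: [-1.4, 0.7, -0.7]
grip_width: 0.176
```

```bash
python3 s.py; python3 avg.py pics/w12.png; python3 s.py
python3 - <<'E'
from h import *
im=cv2.imread('pics/w12.png').astype(int); print([int(im[y,215].sum()) for y in range(34,64,2)])
cv2.imwrite('pics/c12.png',cv2.imread('pics/w12.png')[0:200,80:430])
calls([blade(9,x,26.5) for x in (-39,-33,-27,-21,-15)]+[blade(9,x,26.5) for x in (-11,-7,-3,1,5)],1)
E
```

```text
t 30.25 dpos st [-0.03 -0.18 -0.15] F st [ 0.55  1.43 -0.69] M [-0.38  0.12 -0.06] w 0.176
t 30.55 F [-0.04 -0.16 -1.8 ] sd [0.25 0.46 0.34] M [-0.42  0.06  0.  ] [0.01 0.02 0.03]
t 30.55 dpos st [ 0.12 -0.12 -0.21] F st [-0.52 -0.36 -1.27] M [-0.43  0.08 -0.01] w 0.176
[364, 357, 359, 361, 359, 364, 363, 345, 347, 364, 529, 583, 587, 585, 580]
[[1, 2.8, -0.0, -5.3, 0.0, 0.0, -0.0], [1, 5.6, -0.0, -10.6, 0.0, 0.0, -0.0], [1, 8.4, -0.0, -15.9, 0.0, 0.0, -0.0], [1, 11.3, -0.0, -21.2, 0.0, 0.0, -0.0], [1, 14.1, -0.0, -26.5, 0.0, 0.0, -0.0]]
[[1, 1.9, -0.0, -3.5, 0.0, 0.0, -0.0], [1, 3.7, -0.0, -7.0, 0.0, 0.0, -0.0], [1, 5.6, -0.0, -10.6, 0.0, 0.0, -0.0], [1, 7.5, -0.0, -14.1, 0.0, 0.0, -0.0], [1, 9.4, -0.0, -17.6, 0.0, 0.0, -0.0]]
```

{"api": "carry_out", "payload": {"deltas": [[1, 2.8, 0, -5.3, 0, 0, 0], [1, 5.6, 0, -10.6, 0, 0, 0], [1, 8.4, 0, -15.9, 0, 0, 0], [1, 11.3, 0, -21.2, 0, 0, 0], [1, 14.1, 0, -26.5, 0, 0, 0]]}}

```text
time_s: 31.18
eef_pos: [596.2, -79.3, 84.1]
ee_rot: [0.346, 0.634, 0.578, -0.38]
force: [-0.4, -1.2, -0.6]
grip_width: 0.179
```

{"api": "carry_out", "payload": {"deltas": [[1, 1.9, 0, -3.5, 0, 0, 0], [1, 3.7, 0, -7.0, 0, 0, 0], [1, 5.6, 0, -10.6, 0, 0, 0], [1, 7.5, 0, -14.1, 0, 0, 0], [1, 9.4, 0, -17.6, 0, 0, 0]]}}

```text
time_s: 31.8
eef_pos: [598.1, -59.6, 84.1]
ee_rot: [0.346, 0.634, 0.578, -0.38]
force: [-0.4, -0.9, -1.3]
grip_width: 0.175
```

```bash
python3 s.py; python3 avg.py pics/w13.png
python3 - <<'E'
from br import *
im=cv2.imread('pics/w13.png').astype(int); print([int(im[y,215].sum()) for y in range(34,64,2)])
for n in('top','scene'): cv2.imwrite(f'pics/y_{n}.png',viewer.capture(n)[:,:,::-1])
find('top','pics/y_top.png',(180,160,250,220)); find('scene','pics/y_scene.png',(255,195,320,250))
E
```

```text
t 31.8 dpos st [ 0.37 -0.11 -0.21] F st [-0.94  0.36 -1.33] M [-0.61  0.06  0.04] w 0.175
t 32.1 F [-0.03  0.23 -1.42] sd [0.28 0.48 0.62] M [-0.42  0.03 -0.03] [0.02 0.03 0.03]
[601, 603, 603, 604, 492, 312, 281, 412, 433, 438, 552, 576, 577, 582, 579]
top ((215.2707061767578, 180.89614868164062), (27.6434268951416, 28.596033096313477), 61.1009521484375) station [ 61.49 -12.87  30.  ]
scene ((280.61767578125, 220.8351287841797), (18.738122940063477, 23.720304489135742), 96.0722427368164) station [ 62.21 -16.62  30.  ]
```

Run:
```python
from h import *
calls([blade(9,x,26.5) for x in (9.5,14,18.5,23,27)],1)
b=cmd(); A=b.copy(); A[:3,3]+=rz(YAW)@np.array([-40,0,15]); A2=A.copy(); A2[:3,3]+=rz(YAW)@np.array([-60,0,80])
calls(interp(b,A,2)+interp(A,A2,3),1)
```

```text
[[1, 2.1, -0.0, -4.0, 0.0, 0.0, -0.0], [1, 4.2, -0.0, -8.0, 0.0, 0.0, -0.0], [1, 6.3, -0.0, -12.0, 0.0, 0.0, -0.0], [1, 8.4, -0.0, -15.9, 0.0, 0.0, -0.0], [1, 10.3, -0.0, -19.5, 0.0, 0.0, -0.0]]
[[1, -16.0, 0.0, 14.1, 0.0, -0.0, -0.0], [1, -32.0, 0.0, 28.3, 0.0, -0.0, -0.0], [1, -65.0, 0.0, 33.4, 0.0, -0.0, -0.0], [1, -97.9, 0.0, 38.6, 0.0, -0.0, -0.0], [1, -130.8, 0.0, 43.7, 0.0, -0.0, -0.0]]
```

{"api": "carry_out", "payload": {"deltas": [[1, 2.1, 0, -4.0, 0, 0, 0], [1, 4.2, 0, -8.0, 0, 0, 0], [1, 6.3, 0, -12.0, 0, 0, 0], [1, 8.4, 0, -15.9, 0, 0, 0], [1, 10.3, 0, -19.5, 0, 0, 0]]}}

```text
time_s: 32.83
eef_pos: [600.1, -37.5, 84.2]
ee_rot: [0.346, 0.634, 0.578, -0.38]
force: [0.2, -0.7, -1.1]
grip_width: 0.177
```

{"api": "carry_out", "payload": {"deltas": [[1, -16.0, 0, 14.1, 0, 0, 0], [1, -32.0, 0, 28.3, 0, 0, 0], [1, -65.0, 0, 33.4, 0, 0, 0], [1, -97.9, 0, 38.6, 0, 0, 0], [1, -130.8, 0, 43.7, 0, 0, 0]]}}

```text
time_s: 33.45
eef_pos: [590.4, -139.9, 180.4]
ee_rot: [0.346, 0.634, 0.577, -0.38]
force: [-0.1, -0.4, -1.8]
grip_width: 0.175
```

Run:
```python
from br import *
err()
for n in('top','scene'): cv2.imwrite(f'pics/z_{n}.png',viewer.capture(n)[:,:,::-1])
find('top','pics/z_top.png',(170,160,250,220)); find('scene','pics/z_scene.png',(260,195,330,255))
P=cmd(); U=tool(-9.3,0,[455,-403.7,160]); H=tool(-9.3,0,[455,-403.7,105])
calls(interp(P,U,13,50)+[U,U],1)
```

```text
t 33.45 pos [ 590.39 -139.89  180.38] dpos [-0.34 -2.36  1.07] drot 0.14624284378452285 F [-0.14 -0.39 -1.85] w 0.17534489572099624 j [-0.63  0.61  1.2   0.42  1.6  -0.57]
top ((207.8804473876953, 180.32984924316406), (27.563207626342773, 28.621337890625), 64.11062622070312) station [ 83.11 -12.71  30.  ]
scene ((286.7798156738281, 222.88119506835938), (18.746109008789062, 24.099613189697266), 96.97074127197266) station [ 83.83 -16.68  30.  ]
[[1, -18.2, -7.7, 14.5, 6.2, 0.4, 3.8], [1, -35.9, -15.3, 29.4, 12.3, 0.8, 7.6], [1, -52.3, -23.0, 44.9, 18.5, 1.2, 11.3], [1, -67.1, -30.7, 61.3, 24.7, 1.6, 15.1], [1, -79.7, -38.3, 78.9, 30.8, 2.1, 18.9]]
[[1, -11.2, 6.4, 18.7, 6.2, 0.4, 3.8], [1, -19.8, 12.7, 39.0, 12.4, 0.8, 7.6], [1, -26.0, 19.0, 60.6, 18.5, 1.2, 11.4], [1, -29.9, 25.2, 83.7, 24.7, 1.6, 15.1], [1, -31.7, 31.4, 108.0, 30.9, 2.0, 18.9]]
[[1, 3.2, 17.8, 18.7, 6.1, 0.4, 3.8], [1, 7.4, 35.6, 38.1, 12.3, 0.9, 7.6], [1, 12.3, 53.4, 57.8, 18.5, 1.3, 11.4], [1, 12.3, 53.4, 57.8, 18.5, 1.3, 11.4], [1, 12.3, 53.4, 57.8, 18.5, 1.3, 11.4]]
```

{"api": "carry_out", "payload": {"deltas": [[1, -18.2, -7.7, 14.5, 6.2, 0.4, 3.8], [1, -35.9, -15.3, 29.4, 12.3, 0.8, 7.6], [1, -52.3, -23.0, 44.9, 18.5, 1.2, 11.3], [1, -67.1, -30.7, 61.3, 24.7, 1.6, 15.1], [1, -79.7, -38.3, 78.9, 30.8, 2.1, 18.9]]}}

```text
time_s: 34.17
eef_pos: [542.0, -241.4, 211.5]
ee_rot: [0.211, 0.796, 0.35, -0.447]
force: [-0.5, 0.3, -2.5]
grip_width: 0.181
```

{"api": "carry_out", "payload": {"deltas": [[1, -11.2, 6.4, 18.7, 6.2, 0.4, 3.8], [1, -19.8, 12.7, 39.0, 12.4, 0.8, 7.6], [1, -26.0, 19.0, 60.6, 18.5, 1.2, 11.4], [1, -29.9, 25.2, 83.7, 24.7, 1.6, 15.1], [1, -31.7, 31.4, 108.0, 30.9, 2.0, 18.9]]}}

```text
time_s: 34.8
eef_pos: [493.6, -344.2, 183.9]
ee_rot: [0.056, 0.877, 0.089, -0.47]
force: [0.7, -0.0, -2.4]
grip_width: 0.175
```

{"api": "carry_out", "payload": {"deltas": [[1, 3.2, 17.8, 18.7, 6.1, 0.4, 3.8], [1, 7.4, 35.6, 38.1, 12.3, 0.9, 7.6], [1, 12.3, 53.4, 57.8, 18.5, 1.3, 11.4], [1, 12.3, 53.4, 57.8, 18.5, 1.3, 11.4], [1, 12.3, 53.4, 57.8, 18.5, 1.3, 11.4]]}}

```text
time_s: 35.42
eef_pos: [465.9, -404.9, 143.9]
ee_rot: [-0.038, 0.884, -0.071, -0.46]
force: [-0.4, 0.3, -2.6]
grip_width: 0.174
```

Run:
```python
from h import *
w=viewer.capture('wrist'); err(); cv2.imwrite('pics/w14.png',w[:,:,::-1])
P=cmd(); G=[455,-403.7]
A=tool(-9.3,-2,G+[85]); B=tool(-9.3,-2,G+[68.5])
calls(interp(P,A,5)+interp(A,B,4)+[B],1)
im=w.astype(int); print("front",[int(im[y,215].sum()) for y in range(44,64,2)])
```

```text
t 35.475 pos [ 466.02 -405.02  144.12] dpos [ 0.24  0.39 -0.34] drot 0.1130317538141614 F [-0.21 -0.06 -1.33] w 0.17627433449058205 j [-1.14  0.35  1.76  0.72  0.8   0.14]
[[1, 12.3, 0.0, 8.5, -0.0, 0.4, -0.0], [1, 24.6, 0.0, 17.0, -0.0, 0.8, -0.0], [1, 36.8, 0.0, 25.5, -0.0, 1.2, -0.0], [1, 49.1, 0.0, 33.9, -0.0, 1.6, -0.0], [1, 61.4, 0.0, 42.4, -0.0, 2.0, -0.0]]
[[1, 3.3, 0.0, 2.5, -0.0, -0.0, -0.0], [1, 6.6, 0.0, 5.0, -0.0, -0.0, -0.0], [1, 9.9, 0.0, 7.5, -0.0, -0.0, -0.0], [1, 13.2, 0.0, 10.0, -0.0, -0.0, -0.0], [1, 13.2, 0.0, 10.0, -0.0, -0.0, -0.0]]
front [437, 430, 449, 480, 468, 478, 485, 489, 486, 494]
```

View pics/w14.png

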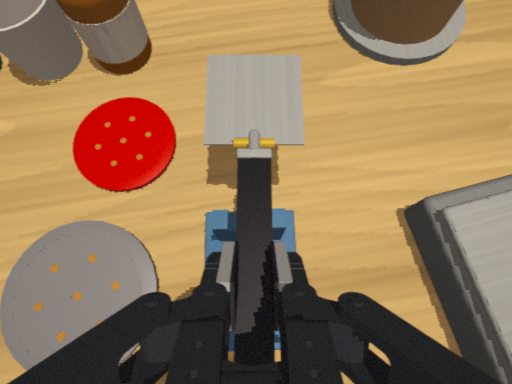

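Wrist view: the held spatula is straight over the blue rest (foot columns 206–296, handle at 254), and the bystanders are undisturbed. Lowering now.

{"api": "carry_out", "payload": {"deltas": [[1, 12.3, 0, 8.5, 0, 0.4, 0], [1, 24.6, 0, 17.0, 0, 0.8, 0], [1, 36.8, 0, 25.5, 0, 1.2, 0], [1, 49.1, 0, 33.9, 0, 1.6, 0], [1, 61.4, 0, 42.4, 0, 2.0, 0]]}}

```text
time_s: 36.1
eef_pos: [466.8, -405.2, 69.2]
ee_rot: [-0.036, 0.892, -0.072, -0.444]
force: [0.5, -0.1, -2.3]
grip_width: 0.179
```

{"api": "carry_out", "payload": {"deltas": [[1, 3.3, 0, 2.5, 0, 0, 0], [1, 6.6, 0, 5.0, 0, 0, 0], [1, 9.9, 0, 7.5, 0, 0, 0], [1, 13.2, 0, 10.0, 0, 0, 0], [1, 13.2, 0, 10.0, 0, 0, 0]]}}

```text
time_s: 36.72
eef_pos: [466.2, -405.2, 52.3]
ee_rot: [-0.037, 0.892, -0.073, -0.444]
force: [0.7, -0.4, -2.3]
grip_width: 0.175
```

```bash
python3 avg.py pics/w15.png; python3 -c "
from h import *
err()
B=tool(-9.3,-2,[455,-403.7,67.3]);calls([B],1,False)"
```

```text
t 37.025 F [ 0.04 -0.   -1.99] sd [0.34 0.62 0.44] M [ 0.1   0.51 -0.01] [0.02 0.02 0.02]
t 37.025 pos [ 466.22 -405.34   52.63] dpos [-0.06  0.18 -0.65] drot 0.09314967796234155 F [-1.26 -0.15 -2.13] w 0.17923448431878458 j [-1.15  0.5   1.85  0.98  0.65 -0.18]
[[1, 0.9, 0.0, 0.7, -0.0, -0.0, -0.0], [1, 0.9, 0.0, 0.7, -0.0, -0.0, -0.0], [1, 0.9, 0.0, 0.7, -0.0, -0.0, -0.0], [1, 0.9, 0.0, 0.7, -0.0, -0.0, -0.0], [1, 0.9, 0.0, 0.7, -0.0, -0.0, -0.0]]
```

{"api": "carry_out", "payload": {"deltas": [[1, 0.9, 0, 0.7, 0, 0, 0], [1, 1.2, 0, 0.9, 0, 0, 0], [1, 1.2, 0, 0.9, 0, 0, 0], [0.5, 1.2, 0, 0.9, 0, 0, 0], [0.5, 1.2, 0, 0.9, 0, 0, 0]]}}

```text
time_s: 37.65
eef_pos: [466.2, -405.4, 51.0]
ee_rot: [-0.037, 0.892, -0.073, -0.444]
force: [-0.5, 0.2, 0.4]
grip_width: 0.249
```

{"api": "carry_out", "payload": {"deltas": [[0, 0, 0, 0, 0, 0, 0], [-1, 0, 0, 0, 0, 0, 0], [-1, 0, 0, 0, 0, 0, 0], [-1, 0, 0, 0, 0, 0, 0], [-1, 0, 0, 0, 0, 0, 0]]}}

```text
time_s: 38.28
eef_pos: [466.2, -405.3, 51.0]
ee_rot: [-0.037, 0.892, -0.073, -0.444]
force: [0.1, -0.1, -0.1]
grip_width: 1.004
```

```bash
python3 s.py '[1,1.2,0,0.9,0,0,0]'; python3 -c "
from h import *
b=cmd();U=b.copy();U[2,3]+=110;calls(interp(b,U,5),-1)
w=viewer.capture('wrist');cv2.imwrite('pics/w16.png',w[:,:,::-1]); im=w.astype(int)
print([int(im[y,240].sum()) for y in range(38,64,2)],'handle cols row 180',[int(v) for v in im[180,225:285:3].sum(1)],'row 300',[int(v) for v in im[300,225:285:3].sum(1)])"
```

```text
t 38.27 dpos st [ 0.26  0.12 -0.82] F st [-0.09 -0.15 -0.14] M [ 0.03  0.26 -0.  ] w 1.004
[[-1, -17.6, 0.0, -13.3, -0.0, 0.0, -0.0], [-1, -35.1, 0.0, -26.5, -0.0, 0.0, -0.0], [-1, -52.7, 0.0, -39.8, -0.0, 0.0, -0.0], [-1, -70.2, 0.0, -53.0, -0.0, 0.0, -0.0], [-1, -87.8, 0.0, -66.3, -0.0, 0.0, -0.0]]
[474, 479, 488, 484, 485, 467, 463, 469, 488, 488, 485, 492, 486] handle cols row 180 [343, 357, 359, 348, 152, 109, 128, 129, 123, 137, 106, 123, 128, 131, 134, 134, 270, 260, 366, 361] row 300 [352, 204, 203, 193, 181, 185, 187, 190, 186, 179, 184, 187, 195, 182, 195, 194, 245, 373, 377, 391]
```

{"api": "carry_out", "payload": {"deltas": [[-1, -17.6, 0, -13.3, 0, 0, 0], [-1, -35.1, 0, -26.5, 0, 0, 0], [-1, -52.7, 0, -39.8, 0, 0, 0], [-1, -70.2, 0, -53.0, 0, 0, 0], [-1, -87.8, 0, -66.3, 0, 0, 0]]}}

```text
time_s: 38.95
eef_pos: [466.1, -405.3, 161.7]
ee_rot: [-0.037, 0.892, -0.073, -0.444]
force: [0.0, -0.2, 0.2]
grip_width: 0.995
```

Run:
```python
from br import *
for i in range(6): viewer.capture('wrist')
err(); C=cam('wrist'); w=viewer.capture('wrist'); cv2.imwrite('pics/w17.png',w[:,:,::-1])
h=cv2.cvtColor(w,cv2.COLOR_RGB2HSV)
m=((h[...,2]<60)).astype(np.uint8)*255; k=np.zeros_like(m);k[100:360,215:300]=m[100:360,215:300]
c=max(cv2.findContours(k,cv2.RETR_EXTERNAL,cv2.CHAIN_APPROX_NONE)[0],key=cv2.contourArea);print("handle",cv2.boundingRect(c),cv2.minAreaRect(c))
m=((h[...,1]<45)&(h[...,2]>100)).astype(np.uint8)*255; k=np.zeros_like(m);k[60:220,190:320]=m[60:220,190:320]
c=max(cv2.findContours(k,cv2.RETR_EXTERNAL,cv2.CHAIN_APPROX_NONE)[0],key=cv2.contourArea);print("blade",cv2.boundingRect(c),cv2.minAreaRect(c))
d=np.array([cos(radians(-9.3)),sin(radians(-9.3)),0]);n=np.array([-d[1],d[0],0]);g=np.array([455,-403.7,67.])
for x,y,z in ((-65,9,10),(-65,-9,10),(45,9,10),(45,-9,10),(85,38,-53),(85,-38,-53),(165,38,-53),(165,-38,-53)): print((x,y),proj(C,g+d*x+n*y+[0,0,z]))
cv2.imwrite('pics/f_top.png',viewer.capture('top')[:,:,::-1]); find('top','pics/f_top.png',(170,160,250,220))
print(cv2.imread('pics/f_top.png').astype(int)[:130].__sub__(cv2.imread('pics/top0.png').astype(int)[:130]).__abs__().max())
```

```text
t 39.25 pos [ 465.97 -405.01  159.84] dpos [-0.35  0.48 -1.97] drot 0.19485549287864526 F [-0.09 -0.53 -0.93] w 1.0025557877484224 j [-1.15  0.32  1.76  0.76  0.82  0.12]
handle (240, 213, 27, 71) ((253.0, 248.0), (70.0, 26.0), 90.0)
blade (219, 125, 71, 67) ((254.0, 158.0), (66.0, 70.0), 90.0)
(-65, 9) [242.38 356.75]
(-65, -9) [266.83 356.7 ]
(45, 9) [243.58 212.59]
(45, -9) [264.9  212.53]
(85, 38) [218.55 192.29]
(85, -38) [289.97 192.08]
(165, 38) [220.83 126.13]
(165, -38) [287.34 125.91]
top ((207.9035186767578, 180.32275390625), (27.54195785522461, 28.69106101989746), 64.68794250488281) station [ 83.04 -12.74  30.  ]
23
```

```bash
python3 -c "
from rig import order
print(order.finish_job())"
```

```text
the job is handed in; nothing more can be done
None
```

The crispbread is flipped browned side up on the wooden board, the spatula is back on its rest, and I handed the job in at about 39 s of the 72 s allowed. No verdict was reported.

**What I did:** I took the spatula off its rest and felt for the sheet lightly. I slid the blade under the bread against the step, turned it over across the joint, and nudged it on with the blade edge. Then I laid the spatula back in its saddles.

**Last checks:**
- **Bread:** its centre is about 83 mm past the joint and 13–17 mm off the middle line, from the top and scene cameras. Two top views taken 6 s apart gave the same position. I judged flatness only from its round outline, not by a direct tilt measurement.
- **Spatula:** the blade corners and the handle's front end lie within 1–3 pixels of where the pickup estimate puts them. The rear of the handle was not resolved in that picture. The fingers were open and about 110 mm clear.
- **Forces:** average contact force was about 1 N or less by the noisy wrist sensor (spread about 0.5 N); peaks between readings were not recorded.
- **Bystanders:** I did not measure each one for movement. The pictures I viewed showed none disturbed, and a strip of the top view at the far edge of the table looked unchanged.

**Disagreements:**
- The blade settled lower on the sheet than my bend estimate predicted, because the spatula turned slightly in the fingers, so I allowed for that when nudging.
- The sheet's rear edge read about 4 mm off my station estimate, too small to matter.

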